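# Pull the lint filters from the drain pumps and set them to dry

## Task

Take the blue lint filter out of every drain pump on the bench that still has one: turn its grip anticlockwise to the stop, then lift it straight out and put it in the steel tray. With all of them in, slide the tray fully home into the drying cabinet, then press the cabinet's green start button and let go. Leave the bottles, tools and other things on the table where they are.

Things in the scene. Friction and masses are not known exactly. Their poses are not given: they have to be found in the camera images.
- pump_a_mouth (a point): Centre of the round mouth of grey drain pump a, at its flat rim 112 mm above the bench; z up. The four pumps are alike, 88 mm across, bolted down rigid and upright on 90 x 88 mm brackets; the mouth is 49 mm across, 45 mm deep. x points to one of two black hooks on the rim. A pump may be empty already. A hose stub below the rim reaches 56 mm from the axis.
- pump_b_mouth (a point): The same for pump b. The hooks (all pumps: at +x and -x of the mouth, from about 20 degrees clockwise to 38 anticlockwise of that axis, 32 to 45 mm out from the centre, tops 12.5 mm above the rim) hold down the two ears of a seated filter: it cannot be lifted while its x axis is less than about 57 degrees anticlockwise (seen from above) of the mouth's x axis.
- pump_c_mouth (a point): The same for pump c. In every pump, a filter turned anticlockwise meets two small black stop posts (11 mm high) about 77 degrees from the mouth's x axis and there lifts out freely, straight up by 35 mm or more. It turns easily, with little friction; clockwise it stops at about -3 degrees.
- filter_a: Lint filter, 0.11 kg, in pump a. May be absent. Origin at the centre of its underside, z up its axis to the grip, x along grip and ears. White strainer 44 mm across, z 0 to 32 mm; blue cap 60 mm across, z 32 to 39; two blue ears 20 mm wide reach 38 mm from the axis along +x and -x, z 32 to 38; blue bar grip 54 mm long (x), 14 mm thick (y), z 39 to 69.
- filter_b: The same, in pump b. May be absent. A seated filter's cap lies on the rim (origin 32 mm below the rim, on the mouth's axis, 2.5 mm of play); its x axis starts 0 to 10 degrees anticlockwise of the mouth's x axis.
- pump_d_mouth (a point): The same for pump d.
- filter_d: The same, in pump d. May be absent.
- filter_c: The same, in pump c. May be absent. Out of its pump, a filter stands on its strainer on any flat surface, or can lie on its side.
- tray: Loose open tray of bare sheet steel, 0.45 kg, on the bench: 194 x 194 mm, walls 4 mm thick and 24 mm high, floor 4 mm thick, inside 186 x 186 mm. Origin at the centre of its underside. It enters the cabinet +x end first. Lips along its +y and -y sides, 18 to 22 mm up, make it 210 mm wide. A red handle sticks out at its -x end.
- tray_handle (a point): Middle of the tray's red handle bar: 162 mm from the tray's origin along its -x, 75 mm above its underside. The bar is 80 mm long (along y), 10 mm thick (x), 14 mm tall, 60 mm clear of the tray's wall; two arms at its ends carry it. Axes as the tray's.
- dryer: White drying cabinet, fixed, 256 mm deep (x), 268 wide (y), 180 high (98 in its front 35 mm). Origin: centre of its underside. Open front at x = -128 mm, looking along -x; opening 216 wide, 88 high, floor level with the bench. A runner each side (28 to 34 mm up, from 95 mm off the middle) passes over the tray's lip. Flared guides stand 25 mm out, widening the mouth 10 mm a side.
- dryer_home (a point): Where the tray's origin lies when it is fully home, its back end against the stop and its front wall flush with the cabinet's front: on the floor, 31 mm in front of the cabinet's origin. Axes as the cabinet's; the tray slides in along +x.
- start_top (a point): Top of the green start button, 30 mm across, in a black collar on the cabinet's top, about 202 mm above the bench; pressed straight down.
- start (a joint): Travel of the start button, m: 0 out, 0.006 fully down (about 5 N); it springs back.
- detergent: Bystander, to be left alone: white detergent bottle, 84 mm across, 215 mm tall. Origin at its underside or middle.
- softener: Bystander, to be left alone: green softener bottle, 72 mm across, 170 mm tall. Origin at its underside or middle.
- coin_cup: Bystander, to be left alone: red plastic cup, 72 mm across, 75 mm tall. Origin at its underside or middle.
- screwdriver: Bystander, to be left alone: screwdriver lying down. Origin at its underside or middle.
- wrench: Bystander, to be left alone: wrench lying down. Origin at its underside or middle.
- hose_clamp: Bystander, to be left alone: flat steel ring, 48 mm across, 12 mm tall. Origin at its underside or middle.
- brush: Bystander, to be left alone: brush lying down. Origin at its underside or middle.
Not all that is in view belongs to the job. Leave any orange or yellow look-alike of the filter_c alone.

How it is judged:
By the outcome, as a careful person would: the job done as asked, in the order asked, and still so for the second after the job is handed in, with the robot touching nothing.
Of filter_a, filter_b, filter_c, filter_d only 3 to 4 are there at a start; the rules pass over those that are not, and their reading is None.
At some moment in a run one of tray may be knocked a few centimetres aside while the robot is not near it.
Once in a run the grip may slacken for a moment while it holds something.
It also fails if it takes over 210 s, if anything falls off the work surface, if the arm or the gripper's body presses on something with over 40 N, if the wrist force passes 120 N, or if a joint passes its speed limit or range.

## Robot

A 7-joint arm with a two-finger parallel gripper is mounted at the origin on the work surface. World frame = base frame: x ahead of the robot, y to its left, z up, the work surface at z = 0. Lengths are in m, angles in rad, forces in N, time in s.
With the tool pointing down it reaches from about 0.425 to 0.875 m from the base axis. Payload 4.7 kg.
Tool frame: the origin (TCP) lies between the finger pads; the fingertips stand 14 mm ahead of it and the grasp point (between the pads) lies 5 mm behind it; z points along the fingers, y is the line along which they close (so a half turn about z gives the same grasp; the last joint's range is limited). The gripper opens to 87 mm and grips with 3 to 60 N. Pads are 19 mm wide; open, the fingers measure 117 mm over their backs; the gripper's body (75 mm by 190 mm) begins 51 mm behind the grasp point.
Start: joints at [1.352, 0.321, -0.07, 1.45, 0.023, 1.371, -0.057], TCP at [0.15, -0.632, 0.214] pointing down, gripper open.
Joint ranges: [-2.86, 2.86], [-0.3, 2.09], [-1.38, 1.24], [0.06, 2.45], [-1.56, 4.7], [0.09, 2.05], [-2.69, 2.69]. Speed limits (rad/s): [2.57, 2.57, 3.14, 3.14, 3.14, 3.14, 3.14].

## Interface

Orientations are given as a rotation vector (axis times angle).
In Python, from workcell import bot, imaging, finish_job gives the robot as it stands.
- The arm moves only by the tool apply_moves, never from a script. Its argument "plan" is a list of rows, each an object of numbers: "x", "y", "z": the shift along the tool's x, y, z in mm; "wx", "wy", "wz": the turn, a rotation vector about the tool's x, y, z in rad. A call has 1 to 5 rows; each row is the pose to reach, as a shift and turn from the pose commanded when the call began, along the tool's axes at that moment; what a row does not reach only later rows make up. A row lasts 1/12 s, in which the tool goes at most 41.7 mm and 7.16 degrees, less where a joint would pass 70% of its speed; a pose out of reach is approached as far as the arm can. A call with a gripper value outside its range is refused whole. "jaw" is the opening, from -1 (shut) to 1 (fully open), set as the call begins (left out, the last holds). The fingers move at their own pace and stop on an object; the grip force is fixed at half the most. Time passes only in rows, so rows that repeat a pose let the fingers close. It gives the time, the measured TCP pose, the force, the opening and the grip force at its end, in the units of the state.
- bot.get_state(): the state, without advancing time (a new reading comes with each control period).
- imaging.camera(name): name is "scene" or "top" or "wrist"; returns a dict with "image" (384x512x3 uint8, red, green, blue), "z_map" (384x512 float32, m along the optical axis (not along the pixel's ray), 0 where there is no reading), "mtx" (3x3 intrinsics, pixels), "k1" (the pictures are not rectified: a ray, as slopes to the right and down, at radius r is drawn at 1 + k1 r^2 times it, then the intrinsics apply), "extrinsics" (4x4, takes a point from camera to world coordinates). Camera axes: x right, y up, looking along -z (the intrinsics and any distortion apply to the point x, -y, -z); pixel columns grow to the right and rows downward; lengths in m; the calibration is good to about 2 mm. A picture is of the moment at which its call begins.
- finish_job(): hands the job in; it is judged then, once.
The state is a dict: "time": time; "q": joint angles; "joint_vel": joint speeds; "tau": joint torques, N m; "tcp_pos": TCP position; "eef_rot": TCP orientation; "contact_force": force on the tool from outside, world axes, zero at the start; "torque": the same for the moment, N m; "grip_width": finger opening in m; "finger_force": force on a finger pad.
Only numpy, scipy, OpenCV 4.12 (cv2) and the standard library are available. Lean on these libraries where they do the work, as an engineer would, in place of code of your own. Each camera call takes 0.05 s, during which the arm holds its last target. There are 200 camera calls.

## Working session

There is one attempt and no reset: what is moved stays moved. The work goes in short steps, Python scripts to look and compute and a tool call to move; the robot and the scene stay as the last step left them, time stands still between calls to the robot, and variables do not carry over. Pictures are saved under pics/ and viewed, at most 14 in all, crops included, and the job is handed in when it is done.

Besides the shell and the picture viewer there is one more tool, called after "Emit:" in YAML: its name, and indented under it one key for each argument. apply_moves: Moves the arm, as the interface text tells. Its arguments: {"type":"object","properties":{"plan":{"type":"array","items":{"type":"object","properties":{"x":{"type":"number"},"y":{"type":"number"},"z":{"type":"number"},"wx":{"type":"number"},"wy":{"type":"number"},"wz":{"type":"number"}}}},"jaw":{"type":"number"}},"required":["plan"]}

```bash
ls; mkdir -p pics
python3 - <<'E'
from workcell import bot, imaging
import cv2,numpy as np
for n in ["scene","top"]:
    c=imaging.camera(n); np.savez(f"/tmp/{n}.npz",**c)
    im=cv2.cvtColor(c["image"],cv2.COLOR_RGB2BGR)
    cv2.imwrite(f"pics/{n}0.png",cv2.resize(im,(800,600),interpolation=cv2.INTER_CUBIC))
    print(n,c["mtx"],c["k1"],c["extrinsics"])
print(bot.get_state())
E
```

```text
pics
scene [[451.93271331   0.         252.53033096]
 [  0.         451.93271331 183.44947759]
 [  0.           0.           1.        ]] 0.007183792546093817 [[ 0.78772082 -0.43767893  0.43351247  1.1675941 ]
 [ 0.61591316  0.5457067  -0.56820347 -0.88651814]
 [ 0.01212003  0.71459174  0.69943674  1.12237213]
 [ 0.          0.          0.          1.        ]]
top [[416.7549151    0.         259.40885279]
 [  0.         416.7549151  192.24101817]
 [  0.           0.           1.        ]] -0.04564104065870415 [[ 0.01888042  0.98017347 -0.19723967  0.28581905]
 [-0.99975645  0.02076281  0.0074799  -0.0952984 ]
 [ 0.01142685  0.19705041  0.98032676  1.45802784]
 [ 0.          0.          0.          1.        ]]
{'time': 0.1, 'q': array([ 1.35209846,  0.32174415, -0.07009376,  1.45160159,  0.02259777,
        1.37080516, -0.05690432]), 'joint_vel': array([-1.34363425e-03, -1.21302186e-04, -1.35735612e-04, -2.03158338e-03,
        3.53416878e-06,  8.99680138e-04, -1.74021537e-03]), 'tau': array([ 9.15238179e-04, -4.92569768e+01, -4.05245516e-01, -3.13398349e+01,
       -6.41423394e-02,  3.95120785e-02,  7.55530482e-05]), 'tcp_pos': array([ 0.14978926, -0.63195418,  0.21294965]), 'eef_rot': array([-3.11859388e+00, -3.64701097e-01,  4.64789196e-04]), 'contact_force': array([-0.02948994, -0.34234922,  0.90897052]), 'torque': array([ 0.03657774, -0.0022768 ,  0.00221346]), 'finger_force': 0.0, 'grip_width': 0.08715414042904322}
```

View pics/scene0.png

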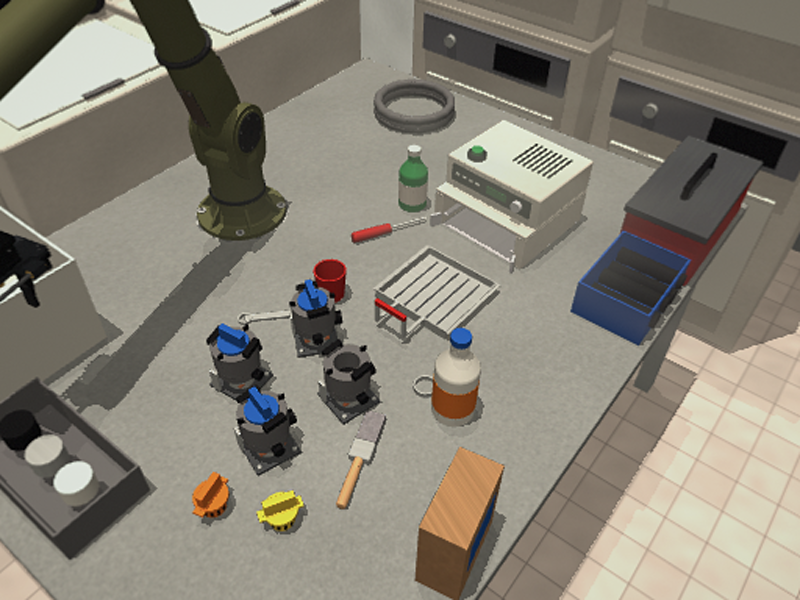

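View pics/top0.png

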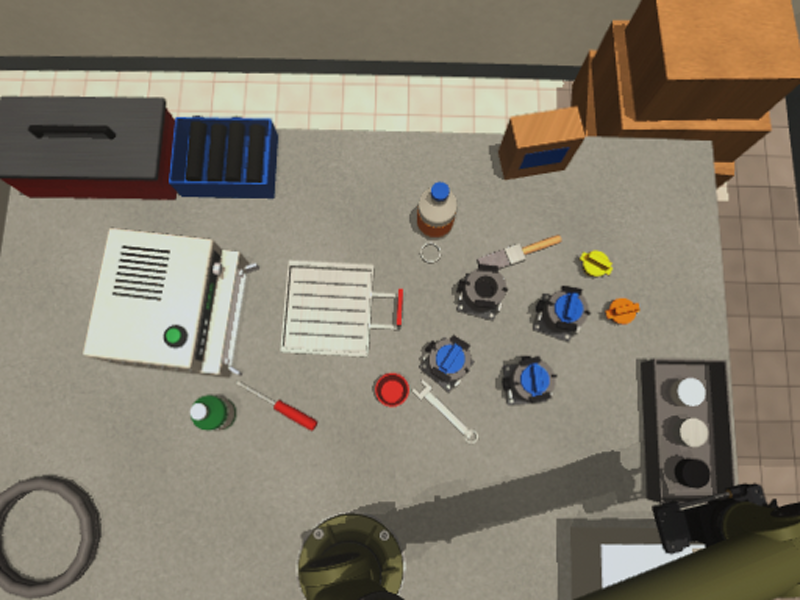

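The scene shows three blue filters seated in pumps (top picture, 800x600: 452,358; 536,379; 570,307), one empty pump (485,288), the tray at 328,308 with its red handle at 400,308, and the cabinet at the left with its button at 175,336. Next I'll measure from the depth maps.

```bash
cat > h.py <<'E'
import numpy as np,cv2
from scipy.spatial.transform import Rotation as R
def cloud(c):
    d=c["z_map"];K=c["mtx"];v,u=np.mgrid[:d.shape[0],:d.shape[1]]
    p=cv2.undistortPoints(np.stack([u,v],-1).reshape(-1,1,2).astype(float),K,np.array([c["k1"],0,0,0,0.])).reshape(*d.shape,2)
    P=np.stack([p[...,0]*d,-p[...,1]*d,-d],-1)@c["extrinsics"][:3,:3].T+c["extrinsics"][:3,3]
    P[d==0]=np.nan
    return P,cv2.cvtColor(c["image"],cv2.COLOR_RGB2HSV)
def mask(P,H,h,s=120,v=50,z=(0,1)):
    return (H[...,0]>=h[0])&(H[...,0]<=h[1])&(H[...,1]>=s)&(H[...,2]>=v)&(P[...,2]>z[0])&(P[...,2]<z[1])
def rect(p):
    (cx,cy),(w,h),a=cv2.minAreaRect((p[:,:2]*1000).astype(np.float32))
    if w<h:w,h,a=h,w,a+90
    return np.round([cx,cy,w,h,(a+90)%180-90],1)
def blobs(P,m,n=8):
    k,l=cv2.connectedComponents(m.astype(np.uint8))
    return [P[l==i] for i in range(1,k) if (l==i).sum()>=n]
def delta(st,xyz,yaw):
    """target TCP (m) tool down, tool-x at world angle yaw deg (mod 180) -> tool-frame shift mm, wz"""
    r=R.from_rotvec(st["eef_rot"]);T=np.eye(3)
    d=r.inv().apply(np.array(xyz)-st["tcp_pos"])*1000
    out=[]
    for y in (yaw,yaw+180):
        t=np.radians(y);M=np.array([[np.cos(t),np.sin(t),0],[np.sin(t),-np.cos(t),0],[0,0,-1]]).T
        out.append((r.inv()*R.from_matrix(M)).as_rotvec())
    w=min(out,key=np.linalg.norm)
    return np.round(d,1),np.round(w,3)
E
python3 - <<'E'
from h import *
for n in ["scene","top"]:
    c=dict(np.load(f"/tmp/{n}.npz"));P,H=cloud(c)
    print(n)
    for b in blobs(P,mask(P,H,(100,130),z=(.13,.158))): print(" grip",rect(b),len(b),np.median(b[:,2]))
    for b in blobs(P,mask(P,H,(100,130),z=(.112,.158))): print(" cap",rect(b),len(b))
    for b in blobs(P,mask(P,H,(50,80),z=(.18,.23))): print(" green",rect(b),np.median(b,0),b[:,2].max())
    for b in blobs(P,mask(P,H,(170,180),z=(.05,.095)))+blobs(P,mask(P,H,(0,5),z=(.05,.095))): print(" red",rect(b),np.median(b,0),len(b))
    for nm,z in(("tray",(.012,.03)),("cabtop",(.17,.19)),("cablow",(.092,.104)),("hook",(.116,.13)),("floor",(-.02,.01))):
        m=(P[...,2]>z[0])&(P[...,2]<z[1])
        for b in blobs(P,m,25 if nm!="hook" else 8):
            if nm!="hook" or True: print(" ",nm,rect(b),len(b),np.round(np.median(b[:,2]),4))
E
```

```text
scene
 grip [ 437.5 -202.    57.3   14.2  -33.1] 83 0.14633693553788096
 grip [ 398.8 -377.2   54.9   15.6    7. ] 125 0.14612150722223582
 grip [ 549.6 -451.4   57.5   14.9  -14.8] 130 0.14645417933589927
 cap [ 439.4 -203.4   63.1   58.9  -50.7] 244
 cap [ 399.7 -377.    57.4   56.1   63.3] 302
 cap [ 546.5 -445.9   73.4   59.6  -60.3] 368
 cap [ 9.66e+02 -3.92e+02  9.23e+01  9.00e-01 -7.85e+01] 42
 green [460.6 348.8  22.1  13.8  25.2] [0.46119547 0.34759714 0.20072755] 0.20323685909223999
 red [970.5 577.5 386.3 156.1  63.1] [0.98597925 0.44342948 0.08495632] 260
 red [375.  -81.8  76.4  68.6 -50.4] [ 0.37160936 -0.08046638  0.06430081] 234
 red [552.8 -95.5  79.2  12.2  -2.2] [ 0.55330698 -0.09727069  0.07907753] 101
  tray [-460.3  703.7  609.8   26.9  -90. ] 265 0.0209
  tray [  70.1 1099.2  687.2  155.1   12. ] 388 0.021
  tray [ 10.6 711.8 190.7  94.6  36.3] 164 0.0195
  tray [ 7.4760e+02  1.0787e+03  6.1030e+02  4.4000e+01 -9.0000e-01] 506 0.0208
  tray [ 87.  602.6 241.  124.2  34.6] 200 0.0198
  tray [-461.8  -64.8  554.5   83.9   82.4] 459 0.021
  tray [ 23.5 -18.2 218.2
[... 8551 characters left out ...]
  26.4    1.6    1.7] 11 0.1212
  floor [ 467.6   -9.4 1706.6 1075.2  -88.7] 95058 -0.0004
  floor [9.178e+02 3.784e+02 1.162e+02 1.320e+01 1.000e-01] 86 0.0029
  floor [926.5 331.2 103.2   7.5   1.2] 35 0.0024
  floor [9.158e+02 2.861e+02 1.202e+02 1.170e+01 6.000e-01] 85 0.0041
  floor [916.3 238.4 118.1   9.3   1. ] 70 0.0032
  floor [557.1  70.2 186.3 186.1  -2.1] 2634 0.0035
  floor [554.7 -57.4  64.9  58.7  -3.2] 296 -0.0007
  floor [ 299.4 -736.4  294.8  128.3   -1. ] 1925 0.0035
  floor [372.2 -81.1  48.6  45.3 -88.7] 165 0.004
  floor [ 45.  672.8 183.7 183.4  58.6] 2344 -0.0002
  floor [  12.  -646.8  213.2   73.5  -87.8] 699 0.0054
  floor [-84.4 720.3  64.1  19.9  72.2] 69 0.0003
```

Run:
```python
from h import *
from workcell import bot
print(delta(bot.get_state(),(.396,-.3755,.24),7))
```

```text
(array([ 298.7, -192.8,  -26.7]), array([-0.002,  0.   ,  0.111]))
```

Emit:
apply_moves:
  plan:
    - {"x": 33, "y": -21, "z": -27}
    - {"x": 66, "y": -43, "z": -27}
    - {"x": 100, "y": -64, "z": -27}
    - {"x": 133, "y": -86, "z": -27}
    - {"x": 166, "y": -107, "z": -27}

```text
invalid input
```

Emit:
apply_moves:
  plan:
    - {"x": 33, "y": -21, "z": 0, "wz": 0.05}
    - {"x": 66, "y": -43, "z": 0, "wz": 0.11}
    - {"x": 100, "y": -64, "z": 0, "wz": 0.111}
    - {"x": 133, "y": -86, "z": 0, "wz": 0.111}
    - {"x": 133, "y": -86, "z": 0, "wz": 0.111}
  jaw: 0.2

```text
invalid input
```

```bash
cat > w.py <<'E'
from h import *
from workcell import bot,imaging
import sys
st=bot.get_state();print(np.round(st["tcp_pos"],4),np.round(st["eef_rot"],3),st["time"],st["grip_width"],np.round(st["q"],2))
c=imaging.camera("wrist");P,H=cloud(c)
cv2.imwrite(f"pics/w{sys.argv[1]}.png",c["image"][...,::-1])
for b in blobs(P,mask(P,H,(100,130),z=(.13,.158)),50): print("grip",rect(b),len(b),np.median(b[:,2]))
for b in blobs(P,mask(P,H,(100,130),z=(.112,.158)),50): print("cap",rect(b),len(b))
for b in blobs(P,(P[...,2]>.119)&(P[...,2]<.13)&(H[...,2]<60),50): print("hook",rect(b),len(b))
E
python3 w.py 1
```

```text
[ 0.1498 -0.632   0.2129] [-3.119 -0.365  0.   ] 0.1 0.08715414042904322 [ 1.35  0.32 -0.07  1.45  0.02  1.37 -0.06]
```

Emit:
apply_moves:
  plan:
    - {"x": 33, "y": -21, "z": -27, "wx": 0, "wy": 0, "wz": 0}
    - {"x": 66, "y": -43, "z": -27, "wx": 0, "wy": 0, "wz": 0}
    - {"x": 100, "y": -64, "z": -27, "wx": 0, "wy": 0, "wz": 0}
    - {"x": 133, "y": -86, "z": -27, "wx": 0, "wy": 0, "wz": 0}
    - {"x": 166, "y": -107, "z": -27, "wx": 0, "wy": 0, "wz": 0}

```text
time: 0.57
tcp_pos: [0.2881, -0.4881, 0.2409]
eef_rot: [-3.12, -0.365, -0.0]
contact_force: [0.2, -1.0, 0.3]
grip_width: 0.0871
finger_force: 0.0
```

Emit:
apply_moves:
  plan:
    - {"x": 33, "y": -21, "z": 0, "wx": 0, "wy": 0, "wz": 0.05}
    - {"x": 66, "y": -43, "z": 0, "wx": 0, "wy": 0, "wz": 0.11}
    - {"x": 100, "y": -64, "z": 0, "wx": 0, "wy": 0, "wz": 0.111}
    - {"x": 133, "y": -86, "z": 0, "wx": 0, "wy": 0, "wz": 0.111}
    - {"x": 133, "y": -86, "z": 0, "wx": 0, "wy": 0, "wz": 0.111}
  jaw: 0.2

```text
time: 0.98
tcp_pos: [0.4035, -0.367, 0.2412]
eef_rot: [-3.131, -0.212, -0.006]
contact_force: [0.4, 0.3, 0.1]
grip_width: 0.0615
finger_force: 0.0
```

```bash
python3 w.py 1
```

```text
[ 0.4035 -0.367   0.2412] [-3.131 -0.212 -0.006] 0.9833 0.06146401364151886 [ 0.98  0.1  -0.31  1.66  0.03  1.38 -0.77]
grip [ 548.  -448.3   53.7   14.8  -14.6] 1314 0.1497618619712013
grip [ 436.9 -199.2   54.7   15.3  -31.5] 1178 0.149592766951888
grip [ 397.7 -374.1   53.1   14.     6.2] 742 0.15021835462803002
cap [ 549.5 -448.4   65.5   59.8    7.5] 3244
cap [ 434.7 -198.9   69.2   59.5  -13.4] 2674
cap [ 396.  -374.5   61.2   59.5   47.2] 2303
hook [ 585.9 -454.3   42.2   13.1   80.8] 529
hook [ 553.4 -270.8   41.4   13.5   84.9] 561
hook [ 556.6 -408.5   10.3    5.1   57.2] 59
hook [ 539.1 -487.4   10.3    4.3   59.6] 60
hook [ 510.3 -442.    40.8   13.    81.1] 555
hook [ 470.1 -218.9   42.6   13.6   59.5] 574
hook [ 459.4 -165.9   10.5    4.4   31.8] 65
hook [ 403.8 -179.6   42.3   13.8   60.3] 321
hook [ 434.5 -364.2   42.1   12.9  -74.4] 483
hook [ 414.5 -233.3   10.1    4.6   41.5] 55
hook [ 360.3 -383.4   40.3   12.1  -75.1] 295
```

View pics/w1.png

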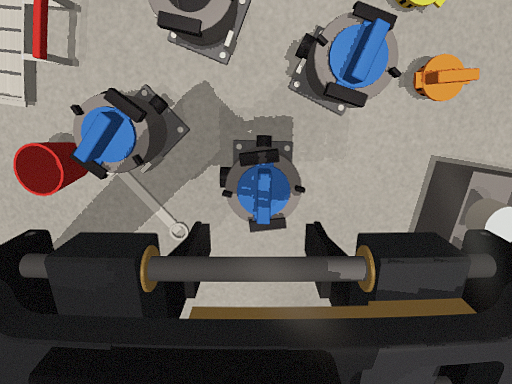

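The wrist picture shows F2's grip at pixel (264,195), F1 at (104,135), F3 at (365,55), the orange decoy at right and the tray at far left. Hooks and grips are measured consistently. Check for residual drift, then align.

```bash
cat > d.py <<'E'
from h import *
from workcell import bot
import sys
a=list(map(float,sys.argv[1:]));s=bot.get_state()
print(np.round(s["tcp_pos"]*1000,1),np.round(R.from_rotvec(s["eef_rot"]).as_matrix()[:,0],3),"yaw",np.degrees(2*np.arctan2(s["eef_rot"][1],s["eef_rot"][0]))%360,"t",s["time"],"q7",s["q"][6],np.round(s["contact_force"],1))
while a: print(delta(s,(a[0]/1000,a[1]/1000,a[2]/1000),a[3]));a=a[4:]
E
python3 d.py 397.5 -374 200 6.2
```

```text
[ 400.3 -370.9  241.1] [0.991 0.131 0.002] yaw 7.542141270002162 t 1.0333 q7 -0.7642592041687482 [-1.5 -0.2 -0.4]
(array([-3.3,  2.8, 41.1]), array([-0.001, -0.002,  0.023]))
```

Emit:
apply_moves:
  plan:
    - {"x": 1.5, "y": -1.5, "z": 30, "wx": 0, "wy": 0, "wz": 0.013}
    - {"x": 1.5, "y": -1.5, "z": 50, "wx": 0, "wy": 0, "wz": 0.013}
    - {"x": 1.5, "y": -1.5, "z": 50, "wx": 0, "wy": 0, "wz": 0.013}

```text
time: 1.28
tcp_pos: [0.3946, -0.3728, 0.1864]
eef_rot: [-3.131, -0.169, 0.009]
contact_force: [-1.2, 0.1, -0.4]
grip_width: 0.0532
finger_force: 0.0
```

```bash
python3 d.py 397.5 -374 141 6.2
```

```text
[ 394.6 -372.8  186.4] [ 0.994  0.108 -0.006] yaw 6.1879152227549525 t 1.2833 q7 -0.7878896839721186 [-1.2  0.1 -0.4]
(array([ 3. ,  1.8, 45.4]), array([-0.006,  0.006, -0.   ]))
```

Emit:
apply_moves:
  plan:
    - {"x": 0, "y": 0, "z": 20, "wx": 0, "wy": 0, "wz": 0}
    - {"x": 0, "y": 0, "z": 40, "wx": 0, "wy": 0, "wz": 0}
    - {"x": 0, "y": 0, "z": 48, "wx": 0, "wy": 0, "wz": 0}
    - {"x": 0, "y": 0, "z": 48, "wx": 0, "wy": 0, "wz": 0}
    - {"x": 0, "y": 0, "z": 48, "wx": 0, "wy": 0, "wz": 0}

```text
time: 1.7
tcp_pos: [0.3975, -0.3747, 0.1437]
eef_rot: [3.137, 0.17, 0.0]
contact_force: [-0.1, 0.5, -0.2]
grip_width: 0.0522
finger_force: 0.0
```

```bash
python3 d.py 397.5 -374 141 6.2
```

```text
[ 397.5 -374.7  143.7] [0.994 0.108 0.   ] yaw 6.189790102077619 t 1.7 q7 -0.7982201916614845 [-0.1  0.5 -0.2]
(array([ 0. , -0.7,  2.7]), array([ 0., -0., -0.]))
```

Emit:
apply_moves:
  plan:
    - {"x": 0, "y": 0, "z": 2, "wx": 0, "wy": 0, "wz": 0}
    - {"x": 0, "y": 0, "z": 2, "wx": 0, "wy": 0, "wz": 0}
    - {"x": 0, "y": 0, "z": 2, "wx": 0, "wy": 0, "wz": 0}
    - {"x": 0, "y": 0, "z": 2, "wx": 0, "wy": 0, "wz": 0}
    - {"x": 0, "y": 0, "z": 2, "wx": 0, "wy": 0, "wz": 0}
  jaw: -1

```text
time: 2.12
tcp_pos: [0.3978, -0.3742, 0.1414]
eef_rot: [3.136, 0.171, 0.001]
contact_force: [0.3, -0.5, -0.3]
grip_width: 0.0266
finger_force: 0.0
```

Emit:
apply_moves:
  plan:
    - {"x": 0, "y": 0, "z": 0, "wx": 0, "wy": 0, "wz": 0}
    - {"x": 0, "y": 0, "z": 0, "wx": 0, "wy": 0, "wz": -0.1}
    - {"x": 0, "y": 0, "z": 0, "wx": 0, "wy": 0, "wz": -0.2}
    - {"x": 0, "y": 0, "z": 0, "wx": 0, "wy": 0, "wz": -0.3}
    - {"x": 0, "y": 0, "z": 0, "wx": 0, "wy": 0, "wz": -0.4}

```text
time: 2.53
tcp_pos: [0.3977, -0.374, 0.141]
eef_rot: [3.038, 0.798, -0.0]
contact_force: [0.5, 0.5, -0.2]
grip_width: 0.0013
finger_force: 0.0
```

```bash
python3 w.py 2
```

```text
[ 0.3977 -0.374   0.141 ] [ 3.038  0.798 -0.   ] 2.5333 0.001324264881103678 [ 1.01  0.17 -0.34  1.8   0.06  1.19 -0.4 ]
grip [ 437.  -199.6   54.5   15.2  -32. ] 3616 0.14901665037464545
grip [ 548.2 -447.9   55.5   15.2  -14.8] 2955 0.148827472962701
grip [ 404.  -373.3   40.5   14.4    6.2] 880 0.14985726153171414
cap [ 436.2 -197.5   69.3   59.9  -70.2] 7292
cap [ 547.  -449.9   69.8   63.2  -26. ] 6552
cap [ 404.3 -369.    58.8   46.8  -54.2] 3284
hook [ 468.3 -222.4   35.2   13.2   60. ] 1162
hook [ 587.4 -447.4   28.    14.7   81.7] 785
hook [ 556.9 -408.6   10.9    5.9   61.6] 191
hook [ 400.5 -185.4   29.5   13.9   60.6] 709
hook [ 414.3 -233.3   10.4    5.5   42.2] 156
hook [ 510.2 -441.9   42.4   13.2   80.2] 1256
hook [ 539.3 -487.8   10.8    6.2   53.9] 153
hook [ 434.3 -364.1   41.9   13.1  -74.7] 1107
hook [ 389.2 -334.1   10.5    4.8   82.8] 116
```

View pics/w2.png

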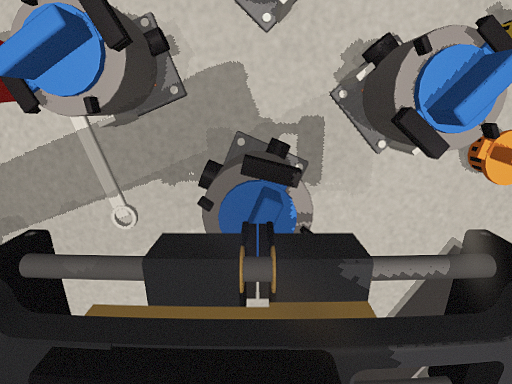

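Run:
```python
from h import *
from workcell import bot,imaging
st=bot.get_state()
r=R.from_rotvec(st["eef_rot"])
c=imaging.camera("wrist");P,H=cloud(c)
print(np.round(r.inv().as_matrix()@(c["extrinsics"][:3,3]-st["tcp_pos"])*1000,1))
for v,u in [(225,252),(232,248),(250,248),(280,248),(300,248),(232,269),(250,269),(250,243),(215,262),(205,275),(245,290)]:
    print((v,u),np.round(P[v,u]*1000),np.round(r.inv().apply(P[v,u]-st["tcp_pos"])*1000,1),c["image"][v,u])
cs=imaging.camera("scene");Ps,_=cloud(cs)
im=cs["image"][170:300,90:240][...,::-1]
cv2.imwrite("pics/s1.png",cv2.resize(im,None,fx=4,fy=4,interpolation=cv2.INTER_CUBIC))
```

```text
[  78.3   -0.2 -172.1]
(225, 252) [ 404. -366.  153.] [  8.9  -3.6 -11.7] [34 37 34]
(232, 248) [ 404. -364.  167.] [ 10.7  -5.7 -26.1] [21 22 29]
(250, 248) [ 403. -365.  186.] [  9.1  -5.1 -44.6] [39 39 41]
(280, 248) [ 418. -358.  236.] [ 25.6  -3.3 -95.3] [78 71 68]
(300, 248) [ 246. -446.    1.] [-167.4  -13.1  140.1] [201 195 183]
(232, 269) [ 410. -374.  167.] [ 10.6   6.5 -26. ] [24 20 25]
(250, 269) [ 410. -373.  189.] [ 10.9   5.6 -47.9] [37 35 39]
(250, 243) [ 427. -352.  236.] [ 36.6  -4.7 -95.4] [111  87  51]
(215, 262) [ 412. -369.  151.] [14.9  2.7 -9.7] [ 39  82 139]
(205, 275) [ 422. -373.  151.] [ 21.8  10.7 -10.5] [ 41  79 140]
(245, 290) [ 435. -364.  235.] [ 37.5  10.1 -93.8] [33 30 31]
```

View pics/s1.png

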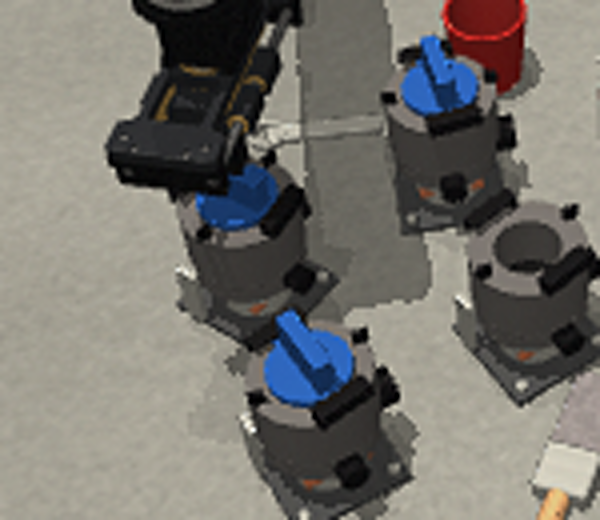

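Depth says that with the TCP reading 141 mm, the closed fingertips are just above the grip top (about 152 mm), so they closed over nothing. I'll go up, undo the turn, open, and measure the tips' true offset.

Emit:
apply_moves:
  plan:
    - {"x": 0, "y": 0, "z": -30, "wx": 0, "wy": 0, "wz": 0.1}
    - {"x": 0, "y": 0, "z": -40, "wx": 0, "wy": 0, "wz": 0.2}
    - {"x": 0, "y": 0, "z": -40, "wx": 0, "wy": 0, "wz": 0.3}
    - {"x": 0, "y": 0, "z": -40, "wx": 0, "wy": 0, "wz": 0.4}
    - {"x": 0, "y": 0, "z": -40, "wx": 0, "wy": 0, "wz": 0.4}
  jaw: 0.2

```text
time: 3.1
tcp_pos: [0.3978, -0.3742, 0.1814]
eef_rot: [3.137, 0.163, 0.001]
contact_force: [0.6, 0.8, 1.2]
grip_width: 0.026
finger_force: 0.0
```

Emit:
apply_moves:
  plan:
    - {"x": 0, "y": 0, "z": 0, "wx": 0, "wy": 0, "wz": 0}
    - {"x": 0, "y": 0, "z": 0, "wx": 0, "wy": 0, "wz": 0}

```text
time: 3.27
tcp_pos: [0.3975, -0.3739, 0.1807]
eef_rot: [-3.137, -0.173, 0.001]
contact_force: [-0.2, -0.3, -0.9]
grip_width: 0.0389
finger_force: 0.0
```

Run:
```python
from h import *
from workcell import bot,imaging
st=bot.get_state();print(st["tcp_pos"],st["grip_width"])
r=R.from_rotvec(st["eef_rot"])
c=imaging.camera("wrist");P,H=cloud(c)
Q=r.inv().apply((P-st["tcp_pos"]).reshape(-1,3)).reshape(P.shape)*1000
np.save("/tmp/Q.npy",Q)
for u in list(range(186,214,3))+list(range(302,330,3)):
    col=Q[190:300,u]; print(u,[(190+i,*np.round(col[i]).astype(int)) for i in range(0,110,5) if -110<col[i,2]<40])
```

```text
[ 0.3975482  -0.37387784  0.18072715] 0.03887807926018132
186 [(235, np.int64(38), np.int64(-24), np.int64(-88)), (240, np.int64(36), np.int64(-25), np.int64(-87)), (245, np.int64(35), np.int64(-24), np.int64(-89)), (250, np.int64(35), np.int64(-23), np.int64(-92)), (255, np.int64(32), np.int64(-24), np.int64(-90)), (260, np.int64(32), np.int64(-23), np.int64(-94)), (265, np.int64(32), np.int64(-22), np.int64(-97)), (270, np.int64(31), np.int64(-22), np.int64(-97)), (275, np.int64(29), np.int64(-22), np.int64(-98)), (280, np.int64(27), np.int64(-23), np.int64(-97)), (285, np.int64(24), np.int64(-24), np.int64(-96)), (290, np.int64(20), np.int64(-24), np.int64(-93)), (295, np.int64(18), np.int64(-24), np.int64(-94))]
189 [(245, np.int64(32), np.int64(-25), np.int64(-84)), (250, np.int64(32), np.int64(-24), np.int64(-88)), (255, np.int64(31), np.int64(-24), np.int64(-88)), (260, np.int64(33), np.int64(-22), np.int64(-96)), (265, np.int64(32), np.int64(-22), np.int64(-97)), (270, np.int64(30), np.int64(-22), np.int64(-97)), (275, np.int64(29), np.int64(-22), np.int64(-98)), (280, np.int
[... 10100 characters left out ...]
, np.int64(17), np.int64(24), np.int64(-90)), (295, np.int64(16), np.int64(24), np.int64(-90))]
329 [(235, np.int64(38), np.int64(24), np.int64(-88)), (240, np.int64(36), np.int64(25), np.int64(-87)), (245, np.int64(36), np.int64(24), np.int64(-91)), (250, np.int64(35), np.int64(23), np.int64(-93)), (255, np.int64(33), np.int64(23), np.int64(-93)), (260, np.int64(32), np.int64(23), np.int64(-95)), (265, np.int64(32), np.int64(22), np.int64(-97)), (270, np.int64(31), np.int64(22), np.int64(-98)), (275, np.int64(29), np.int64(22), np.int64(-98)), (285, np.int64(23), np.int64(23), np.int64(-95)), (290, np.int64(20), np.int64(24), np.int64(-93)), (295, np.int64(19), np.int64(24), np.int64(-94))]
```

Run:
```python
import numpy as np
Q=np.load("/tmp/Q.npy")
for s in (-1,1):
    m=(abs(Q[...,0])<14)&(s*Q[...,1]>14)&(s*Q[...,1]<34)&(Q[...,2]>-60)&(Q[...,2]<30)
    q=Q[m]; o=np.argsort(-q[:,2])[:8]; print(np.round(q[o],1).tolist()); print(np.argwhere(m)[o].tolist())
```

```text
[[10.6, -26.5, -9.4], [2.5, -19.7, -10.1], [8.8, -23.3, -10.2], [4.0, -19.6, -10.4], [10.3, -26.4, -10.4], [10.3, -28.3, -10.6], [-1.5, -19.8, -10.7], [3.5, -19.6, -10.8]]
[[221, 216], [233, 227], [224, 221], [231, 227], [222, 216], [222, 213], [239, 227], [232, 227]]
[[10.6, 26.5, -9.7], [0.9, 19.7, -9.9], [3.2, 19.6, -10.1], [0.5, 19.7, -10.4], [1.9, 19.6, -10.5], [4.0, 19.6, -10.5], [9.0, 23.2, -10.7], [10.4, 26.3, -10.8]]
[[221, 299], [235, 288], [232, 288], [236, 288], [234, 288], [231, 288], [224, 294], [222, 299]]
```

Measured tips sit about 10 mm behind the reported TCP rather than 14 mm ahead of it, matching the missed grasp. I'll test this safely at TCP z = 132, which is safe under either reading, by closing there.

Emit:
apply_moves:
  plan:
    - {"x": 0, "y": 0, "z": 20, "wx": 0, "wy": 0, "wz": 0}
    - {"x": 0, "y": 0, "z": 40, "wx": 0, "wy": 0, "wz": 0}
    - {"x": 0, "y": 0, "z": 49, "wx": 0, "wy": 0, "wz": 0}
    - {"x": 0, "y": 0, "z": 49, "wx": 0, "wy": 0, "wz": 0}
    - {"x": 0, "y": 0, "z": 49, "wx": 0, "wy": 0, "wz": 0}
  jaw: 0

```text
time: 3.73
tcp_pos: [0.3975, -0.3739, 0.1318]
eef_rot: [-3.136, -0.171, 0.001]
contact_force: [0.3, -0.2, 0.7]
grip_width: 0.0438
finger_force: 0.0
```

Emit:
apply_moves:
  plan:
    - {"x": 0, "y": 0, "z": 0, "wx": 0, "wy": 0, "wz": 0}
    - {"x": 0, "y": 0, "z": 0, "wx": 0, "wy": 0, "wz": 0}
    - {"x": 0, "y": 0, "z": 0, "wx": 0, "wy": 0, "wz": 0}
    - {"x": 0, "y": 0, "z": 0, "wx": 0, "wy": 0, "wz": 0}
    - {"x": 0, "y": 0, "z": 0, "wx": 0, "wy": 0, "wz": 0}
  jaw: -1

```text
time: 4.15
tcp_pos: [0.3978, -0.3743, 0.1324]
eef_rot: [3.136, 0.171, 0.001]
contact_force: [0.4, -0.4, 0.2]
grip_width: 0.0182
finger_force: 0.0
```

Emit:
apply_moves:
  plan:
    - {"x": 0, "y": 0, "z": 0, "wx": 0, "wy": 0, "wz": 0}
    - {"x": 0, "y": 0, "z": 0, "wx": 0, "wy": 0, "wz": 0}
    - {"x": 0, "y": 0, "z": 0, "wx": 0, "wy": 0, "wz": 0}

```text
time: 4.4
tcp_pos: [0.3978, -0.3742, 0.1323]
eef_rot: [3.136, 0.171, 0.0]
contact_force: [-0.8, 0.2, 2.2]
grip_width: 0.0135
finger_force: 30.0
```

Confirmed: gripped at 13.5 mm, 30 N. Open slightly, go 14 mm deeper, re-grip.

Emit:
apply_moves:
  plan:
    - {"x": 0, "y": 0, "z": 0, "wx": 0, "wy": 0, "wz": 0}
    - {"x": 0, "y": 0, "z": 0, "wx": 0, "wy": 0, "wz": 0}
    - {"x": 0, "y": 0, "z": 7, "wx": 0, "wy": 0, "wz": 0}
    - {"x": 0, "y": 0, "z": 14, "wx": 0, "wy": 0, "wz": 0}
    - {"x": 0, "y": 0, "z": 14, "wx": 0, "wy": 0, "wz": 0}
  jaw: -0.4

```text
time: 4.82
tcp_pos: [0.3965, -0.3731, 0.1158]
eef_rot: [-3.134, -0.171, 0.004]
contact_force: [0.2, 0.2, -1.1]
grip_width: 0.0255
finger_force: 0.0
```

Emit:
apply_moves:
  plan:
    - {"x": 0, "y": 0, "z": 0, "wx": 0, "wy": 0, "wz": 0}
    - {"x": 0, "y": 0, "z": 0, "wx": 0, "wy": 0, "wz": 0}
    - {"x": 0, "y": 0, "z": 0, "wx": 0, "wy": 0, "wz": 0}
    - {"x": 0, "y": 0, "z": 0, "wx": 0, "wy": 0, "wz": 0}
    - {"x": 0, "y": 0, "z": 0, "wx": 0, "wy": 0, "wz": 0}
  jaw: -1

```text
time: 5.23
tcp_pos: [0.3977, -0.3741, 0.118]
eef_rot: [3.137, 0.171, 0.0]
contact_force: [0.3, -0.2, -0.0]
grip_width: 0.014
finger_force: 30.0
```

Emit:
apply_moves:
  plan:
    - {"x": 0, "y": 0, "z": 0, "wx": 0, "wy": 0, "wz": -0.08}
    - {"x": 0, "y": 0, "z": 0, "wx": 0, "wy": 0, "wz": -0.16}
    - {"x": 0, "y": 0, "z": 0, "wx": 0, "wy": 0, "wz": -0.24}
    - {"x": 0, "y": 0, "z": 0, "wx": 0, "wy": 0, "wz": -0.32}
    - {"x": 0, "y": 0, "z": 0, "wx": 0, "wy": 0, "wz": -0.4}

```text
time: 5.65
tcp_pos: [0.3977, -0.374, 0.118]
eef_rot: [3.039, 0.797, -0.0]
contact_force: [-0.1, -0.8, -0.1]
grip_width: 0.014
finger_force: 30.0
```

Emit:
apply_moves:
  plan:
    - {"x": 0, "y": 0, "z": 0, "wx": 0, "wy": 0, "wz": -0.09}
    - {"x": 0, "y": 0, "z": 0, "wx": 0, "wy": 0, "wz": -0.18}
    - {"x": 0, "y": 0, "z": 0, "wx": 0, "wy": 0, "wz": -0.27}
    - {"x": 0, "y": 0, "z": 0, "wx": 0, "wy": 0, "wz": -0.36}
    - {"x": 0, "y": 0, "z": 0, "wx": 0, "wy": 0, "wz": -0.45}

```text
time: 6.07
tcp_pos: [0.3976, -0.3741, 0.118]
eef_rot: [2.784, 1.455, -0.0]
contact_force: [0.5, 0.3, -0.9]
grip_width: 0.0138
finger_force: 30.0
```

Emit:
apply_moves:
  plan:
    - {"x": 0, "y": 0, "z": 0, "wx": 0, "wy": 0, "wz": -0.1}
    - {"x": 0, "y": 0, "z": 0, "wx": 0, "wy": 0, "wz": -0.2}
    - {"x": 0, "y": 0, "z": 0, "wx": 0, "wy": 0, "wz": -0.3}
    - {"x": 0, "y": 0, "z": 0, "wx": 0, "wy": 0, "wz": -0.4}
    - {"x": 0, "y": 0, "z": 0, "wx": 0, "wy": 0, "wz": -0.44}

```text
time: 6.48
tcp_pos: [0.3976, -0.3741, 0.118]
eef_rot: [2.399, 2.028, -0.0]
contact_force: [-0.6, -0.3, -0.8]
grip_width: 0.0139
finger_force: 30.0
```

Emit:
apply_moves:
  plan:
    - {"x": 0, "y": 0, "z": 0, "wx": 0, "wy": 0, "wz": -0.02}
    - {"x": 0, "y": 0, "z": 0, "wx": 0, "wy": 0, "wz": -0.04}
    - {"x": 0, "y": 0, "z": 0, "wx": 0, "wy": 0, "wz": -0.04}

```text
time: 6.73
tcp_pos: [0.3976, -0.3741, 0.118]
eef_rot: [2.363, 2.07, -0.0]
contact_force: [0.8, -0.5, -1.5]
grip_width: 0.0141
finger_force: 30.0
```

```bash
python3 d.py 397.5 -374 200 82; python3 -c "
from workcell import bot;print(bot.get_state()['torque'])"
```

```text
[ 397.6 -374.1  118. ] [ 0.131  0.991 -0.   ] yaw 82.45007149964917 t 6.7333 q7 0.5017670433317737 [ 0.8 -0.5 -1.5]
(array([  0.1,  -0.1, -82. ]), array([0.   , 0.   , 0.008]))
[-0.04575709 -0.1064481  -0.01987115]
```

Emit:
apply_moves:
  plan:
    - {"x": 0, "y": 0, "z": 0, "wx": 0, "wy": 0, "wz": -0.03}
    - {"x": 0, "y": 0, "z": 0, "wx": 0, "wy": 0, "wz": -0.05}
    - {"x": 0, "y": 0, "z": 0, "wx": 0, "wy": 0, "wz": -0.05}

```text
time: 6.98
tcp_pos: [0.3974, -0.3741, 0.118]
eef_rot: [-2.312, -2.127, -0.0]
contact_force: [-0.4, 0.9, 0.9]
grip_width: 0.0136
finger_force: 30.3
```

```bash
python3 d.py 397.5 -374 200 82; python3 -c "
from workcell import bot;print(bot.get_state()['torque'])"
```

```text
[ 397.4 -374.1  118. ] [0.083 0.997 0.   ] yaw 85.22159398981381 t 6.9833 q7 0.5498203719205434 [-0.4  0.9  0.9]
(array([  0.2,   0.1, -82. ]), array([-0.   , -0.   ,  0.056]))
[ 0.01124292  0.06151382 -0.5586893 ]
```

Torque rose to 0.56 N·m, so it is on the stop. Ease back slightly and lift.

Emit:
apply_moves:
  plan:
    - {"x": 0, "y": 0, "z": -5, "wx": 0, "wy": 0, "wz": 0.03}
    - {"x": 0, "y": 0, "z": -20, "wx": 0, "wy": 0, "wz": 0.03}
    - {"x": 0, "y": 0, "z": -45, "wx": 0, "wy": 0, "wz": 0.03}
    - {"x": 0, "y": 0, "z": -75, "wx": 0, "wy": 0, "wz": 0.03}
    - {"x": 0, "y": 0, "z": -90, "wx": 0, "wy": 0, "wz": 0.03}

```text
time: 7.4
tcp_pos: [0.3988, -0.3746, 0.2111]
eef_rot: [2.339, 2.091, 0.0]
contact_force: [0.1, 0.3, -1.0]
grip_width: 0.0134
finger_force: 30.0
```

```bash
cat > top.py <<'E'
from h import *
from workcell import bot,imaging
c=imaging.camera("top");P,H=cloud(c)
for b in blobs(P,mask(P,H,(100,130),z=(.13,.158)),30): print("grip",rect(b))
for b in blobs(P,mask(P,H,(100,130),z=(.06,.085)),10): print("intray",rect(b))
for b in blobs(P,mask(P,H,(170,180),z=(.05,.095)),30): print("red",rect(b),np.round(np.median(b,0),4))
m=(P[...,2]>.0015)&(P[...,2]<.09)&(P[...,0]>.35)&(P[...,0]<.8)&(H[...,1]<60)
for b in blobs(P,m,400): print("tray",rect(b),len(b))
E
python3 top.py;python3 d.py 600 22 208 85;python3 w.py 3
```

```text
grip [ 547.7 -450.2   50.8   14.5  -15.4]
grip [ 435.  -199.8   54.4   13.5  -32. ]
intray [978.  259.5  80.5  11.4  82.6]
intray [904.6 425.8 150.2  29.7  -9.8]
intray [973.9 353.4  32.3   5.9  89.8]
intray [974.9 316.6  24.2   7.9 -81.3]
intray [841.9 285.2 260.  122.  -56.6]
intray [ 892.4 -410.    97.3    5.2  -76.2]
tray [562.3  53.5 300.9 238.5 -87.5] 2883
tray [ 421.5 -738.7  209.9  142.7   89.9] 1608
[ 399.9 -375.6  213.5] [ 0.112  0.994 -0.005] yaw 83.58069571269161 t 7.45 q7 0.5494605818845052 [ 0.7 -0.5  0.8]
(array([417.5, 154.4,   4.2]), array([ 0.006,  0.005, -0.025]))
[ 0.3999 -0.3756  0.2135] [2.336 2.088 0.   ] 7.45 0.013495883691859565 [ 1.11  0.12 -0.44  1.7   0.06  1.32  0.55]
grip [ 450.  -215.7   13.8    2.5  -24.2] 78 0.13540769446125242
grip [ 547.6 -446.4   54.2   11.8  -13.2] 806 0.14801191986494394
cap [ 436.5 -218.1   59.3   21.9   -5.9] 1459
cap [ 552.2 -435.1   68.7   32.    -8.6] 1899
hook [ 466.6 -224.1   30.6   12.7   59.8] 235
hook [ 598.  -234.7   10.7    6.6   61. ] 94
hook [ 413.9 -233.2   10.4    5.    38. ] 81
hook [ 553.1 -270.5   41.7   13.8   84.8] 815
hook [ 629.5 -278.2   41.4   13.9   84. ] 656
hook [ 584.7 -314.3   10.5    6.    67. ] 84
hook [ 389.2 -334.2   11.     3.9   83.2] 58
hook [ 434.2 -363.7   41.4   12.8  -75.1] 532
hook [ 358.4 -376.7   27.4   12.7  -75. ] 294
hook [ 556.6 -408.9    9.6    5.7   55.6] 58
hook [ 512.2 -428.4   15.1   12.6   79.8] 168
hook [ 587.4 -447.3   26.2   13.9   82.3] 253
```

View pics/w3.png

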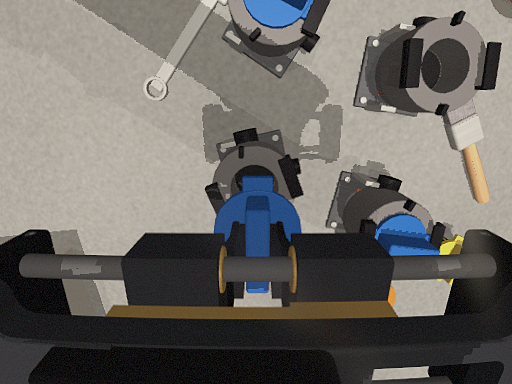

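F2 is held (blue grip between the fingers at pixel 258,240) and its pump is empty. Carry to the tray.

Emit:
apply_moves:
  plan:
    - {"x": 34, "y": 10, "z": 0, "wx": 0, "wy": 0, "wz": 0}
    - {"x": 68, "y": 20, "z": 0, "wx": 0, "wy": 0, "wz": 0}
    - {"x": 102, "y": 30, "z": 0, "wx": 0, "wy": 0, "wz": 0}
    - {"x": 136, "y": 40, "z": 0, "wx": 0, "wy": 0, "wz": 0}
    - {"x": 170, "y": 50, "z": 0, "wx": 0, "wy": 0, "wz": 0}

```text
time: 7.92
tcp_pos: [0.4659, -0.2088, 0.2063]
eef_rot: [-2.341, -2.092, 0.001]
contact_force: [1.8, 0.3, -1.4]
grip_width: 0.0136
finger_force: 30.0
```

Emit:
apply_moves:
  plan:
    - {"x": 34, "y": 10, "z": 0, "wx": 0, "wy": 0, "wz": 0}
    - {"x": 68, "y": 20, "z": 0, "wx": 0, "wy": 0, "wz": 0}
    - {"x": 102, "y": 30, "z": 0, "wx": 0, "wy": 0, "wz": 0}
    - {"x": 136, "y": 40, "z": 0, "wx": 0, "wy": 0, "wz": 0}
    - {"x": 170, "y": 50, "z": 0, "wx": 0, "wy": 0, "wz": 0}

```text
time: 8.33
tcp_pos: [0.5346, -0.0456, 0.2064]
eef_rot: [-2.342, -2.093, 0.002]
contact_force: [0.1, -0.4, -1.4]
grip_width: 0.0137
finger_force: 30.0
```

Emit:
apply_moves:
  plan:
    - {"x": 40, "y": 12, "z": 0, "wx": 0, "wy": 0, "wz": 0}
    - {"x": 80, "y": 24, "z": 0, "wx": 0, "wy": 0, "wz": 0}
    - {"x": 120, "y": 36, "z": 0, "wx": 0, "wy": 0, "wz": 0}
    - {"x": 150, "y": 46, "z": 0, "wx": 0, "wy": 0, "wz": 0}
    - {"x": 170, "y": 50, "z": 0, "wx": 0, "wy": 0, "wz": 0}

```text
time: 8.75
tcp_pos: [0.6035, 0.1207, 0.2059]
eef_rot: [-2.335, -2.096, -0.001]
contact_force: [-0.1, 0.0, -1.0]
grip_width: 0.0137
finger_force: 30.0
```

Emit:
apply_moves:
  plan:
    - {"x": 0, "y": 0, "z": 30, "wx": 0, "wy": 0, "wz": 0}
    - {"x": 0, "y": 0, "z": 60, "wx": 0, "wy": 0, "wz": 0}
    - {"x": 0, "y": 0, "z": 85, "wx": 0, "wy": 0, "wz": 0}
    - {"x": 0, "y": 0, "z": 100, "wx": 0, "wy": 0, "wz": 0}
    - {"x": 0, "y": 0, "z": 100, "wx": 0, "wy": 0, "wz": 0}

```text
time: 9.17
tcp_pos: [0.5997, 0.1151, 0.102]
eef_rot: [-2.337, -2.091, 0.012]
contact_force: [-1.4, -0.6, -2.6]
grip_width: 0.0138
finger_force: 30.0
```

```bash
python3 d.py 604 116 44 83.5; python3 top.py
```

```text
[599.7 115.1 102. ] [ 0.111  0.994 -0.002] yaw 83.61682558895751 t 9.1667 q7 -0.576812144480169 [-1.4 -0.6 -2.6]
(array([ 1.5,  4.7, 58. ]), array([-0.009,  0.002,  0.002]))
grip [ 546.4 -449.7   54.7   14.3  -15. ]
grip [ 434.9 -199.6   53.7   13.7  -31.9]
intray [895.4 320.1 227.5 161.8  87.4]
intray [974.9 359.1  26.2   5.2  88. ]
intray [973.2 317.4  26.1   6.6 -88.6]
intray [976.2 247.6  66.7   6.8  89.9]
intray [ 892.5 -409.1   94.8    4.9  -77.2]
tray [588.6 -31.7 260.3 173.   26.6] 1212
tray [ 418.9 -734.5  217.7  137.8  -89.9] 1630
```

```bash
cat > sc.py <<'E'
from h import *
from workcell import imaging
for n in ("scene","top","wrist"):
    c=imaging.camera(n);P,H=cloud(c)
    m=(mask(P,H,(170,180),z=(.06,.095))|mask(P,H,(0,5),z=(.06,.095)))&(P[...,0]>.43)&(P[...,0]<.7)&(P[...,1]>-.25)
    for b in blobs(P,m,25): print(n,"handle",rect(b),len(b))
E
python3 sc.py; python3 d.py 604 116 44 83.5
```

```text
scene handle [552.4 -95.2  80.9  14.6  -2.1] 101
top handle [550.6 -92.8  77.6   9.2  -3.1] 67
[604.4 116.4 108.9] [0.112 0.994 0.001] yaw 83.58543531882522 t 9.3667 q7 -0.5761894674073841 [ 0.3 -0.1 -1.3]
(array([-0.5, -0.5, 64.9]), array([ 0.002, -0.001,  0.001]))
```

Emit:
apply_moves:
  plan:
    - {"x": 0, "y": 0, "z": 25, "wx": 0, "wy": 0, "wz": 0}
    - {"x": 0, "y": 0, "z": 50, "wx": 0, "wy": 0, "wz": 0}
    - {"x": 0, "y": 0, "z": 61, "wx": 0, "wy": 0, "wz": 0}
    - {"x": 0, "y": 0, "z": 65, "wx": 0, "wy": 0, "wz": 0}
    - {"x": 0, "y": 0, "z": 65, "wx": 0, "wy": 0, "wz": 0}

```text
time: 9.78
tcp_pos: [0.6039, 0.1161, 0.0434]
eef_rot: [2.342, 2.094, 0.0]
contact_force: [0.1, 0.1, -0.8]
grip_width: 0.0137
finger_force: 30.0
```

Emit:
apply_moves:
  plan:
    - {"x": 0, "y": 0, "z": 0, "wx": 0, "wy": 0, "wz": 0}
    - {"x": 0, "y": 0, "z": 1, "wx": 0, "wy": 0, "wz": 0}

```text
time: 9.95
tcp_pos: [0.6051, 0.1164, 0.0436]
eef_rot: [2.341, 2.092, 0.004]
contact_force: [-0.0, -0.3, -0.5]
grip_width: 0.0141
finger_force: 30.0
```

Emit:
apply_moves:
  plan:
    - {"x": 0, "y": 0, "z": 0, "wx": 0, "wy": 0, "wz": 0}
    - {"x": 0, "y": 0, "z": 0, "wx": 0, "wy": 0, "wz": 0}
    - {"x": 0, "y": 0, "z": 0, "wx": 0, "wy": 0, "wz": 0}
    - {"x": 0, "y": 0, "z": 0, "wx": 0, "wy": 0, "wz": 0}
    - {"x": 0, "y": 0, "z": 0, "wx": 0, "wy": 0, "wz": 0}
  jaw: -0.3

```text
time: 10.37
tcp_pos: [0.6039, 0.116, 0.0422]
eef_rot: [2.342, 2.093, 0.0]
contact_force: [-0.4, 0.0, 0.6]
grip_width: 0.0294
finger_force: 0.0
```

Emit:
apply_moves:
  plan:
    - {"x": 0, "y": 0, "z": -10, "wx": 0, "wy": 0, "wz": 0}
    - {"x": 0, "y": 0, "z": -40, "wx": 0, "wy": 0, "wz": 0}
    - {"x": 0, "y": 0, "z": -80, "wx": 0, "wy": 0, "wz": 0}
    - {"x": 0, "y": 0, "z": -120, "wx": 0, "wy": 0, "wz": 0}
    - {"x": 0, "y": 0, "z": -156, "wx": 0, "wy": 0, "wz": 0}

```text
time: 10.78
tcp_pos: [0.6037, 0.1164, 0.2011]
eef_rot: [2.341, 2.094, 0.002]
contact_force: [1.7, -0.7, -0.8]
grip_width: 0.0305
finger_force: 0.0
```

```bash
python3 w.py 4; python3 d.py 437 -199.3 200 -31.7
```

```text
[0.6037 0.1164 0.2011] [2.341e+00 2.094e+00 2.000e-03] 10.7833 0.030548957914808564 [ 0.41  0.35 -0.81  1.54  0.26  1.36 -0.53]
[607.5 117.9 209.1] [0.111 0.994 0.003] yaw 83.60704215840694 t 10.8333 q7 -0.5329831122500411 [2.1 1.9 4.1]
(array([-334.2, -134.2,    6.3]), array([ 0.013,  0.004, -1.129]))
```

View pics/w4.png

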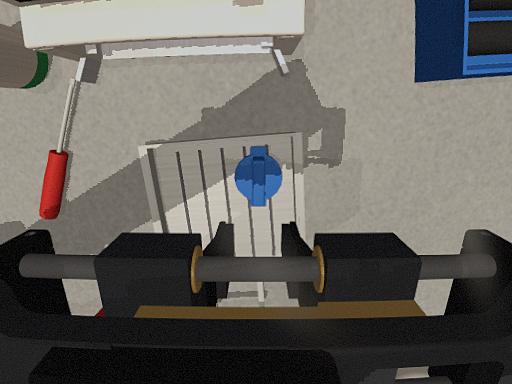

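The first filter stands upright in the tray (pixel 258,180). Next, F1.

Emit:
apply_moves:
  plan:
    - {"x": -34, "y": -13.6, "z": 0, "wx": 0, "wy": 0, "wz": 0.12}
    - {"x": -68, "y": -27.2, "z": 0, "wx": 0, "wy": 0, "wz": 0.24}
    - {"x": -102, "y": -40.8, "z": 0, "wx": 0, "wy": 0, "wz": 0.36}
    - {"x": -136, "y": -54.4, "z": 0, "wx": 0, "wy": 0, "wz": 0.48}
    - {"x": -170, "y": -68, "z": 0, "wx": 0, "wy": 0, "wz": 0.6}
  jaw: -0.1

```text
time: 11.25
tcp_pos: [0.5162, -0.0464, 0.1986]
eef_rot: [2.859, 1.3, 0.001]
contact_force: [-0.3, -0.2, 0.1]
grip_width: 0.0388
finger_force: 0.0
```

Emit:
apply_moves:
  plan:
    - {"x": -38, "y": 9, "z": 0, "wx": 0, "wy": 0, "wz": 0.12}
    - {"x": -76, "y": 18, "z": 0, "wx": 0, "wy": 0, "wz": 0.24}
    - {"x": -114, "y": 27, "z": 0, "wx": 0, "wy": 0, "wz": 0.36}
    - {"x": -148, "y": 35, "z": 0, "wx": 0, "wy": 0, "wz": 0.48}
    - {"x": -169, "y": 40, "z": 0, "wx": 0, "wy": 0, "wz": 0.6}

```text
time: 11.67
tcp_pos: [0.4347, -0.2032, 0.1986]
eef_rot: [3.115, 0.389, -0.001]
contact_force: [-0.0, 0.3, 0.2]
grip_width: 0.0393
finger_force: 0.0
```

Emit:
apply_moves:
  plan:
    - {"x": 0, "y": 0, "z": 0, "wx": 0, "wy": 0, "wz": 0.12}
    - {"x": 0, "y": 0, "z": 0, "wx": 0, "wy": 0, "wz": 0.24}
    - {"x": 0, "y": 0, "z": 0, "wx": 0, "wy": 0, "wz": 0.36}
    - {"x": 0, "y": 0, "z": 0, "wx": 0, "wy": 0, "wz": 0.48}
    - {"x": 0, "y": 0, "z": 0, "wx": 0, "wy": 0, "wz": 0.6}

```text
time: 12.08
tcp_pos: [0.4371, -0.1992, 0.1985]
eef_rot: [3.094, -0.542, 0.001]
contact_force: [0.2, -0.6, 0.3]
grip_width: 0.039
finger_force: 0.0
```

Emit:
apply_moves:
  plan:
    - {"x": 0, "y": 0, "z": 0, "wx": 0, "wy": 0, "wz": 0.12}
    - {"x": 0, "y": 0, "z": 10, "wx": 0, "wy": 0, "wz": 0.211}
    - {"x": 0, "y": 0, "z": 25, "wx": 0, "wy": 0, "wz": 0.211}
    - {"x": 0, "y": 0, "z": 30, "wx": 0, "wy": 0, "wz": 0.211}
    - {"x": 0, "y": 0, "z": 30, "wx": 0, "wy": 0, "wz": 0.211}

```text
time: 12.5
tcp_pos: [0.4361, -0.1988, 0.167]
eef_rot: [-3.023, 0.855, 0.004]
contact_force: [0.6, -0.0, 0.3]
grip_width: 0.0393
finger_force: 0.0
```

```bash
python3 d.py 437 -199.3 118 -31.7; python3 w.py 5
```

```text
[ 436.1 -198.8  167. ] [ 0.852 -0.524 -0.002] yaw 328.41259778481646 t 12.5 q7 -1.7500268184470749 [ 0.6 -0.   0.3]
(array([ 1.1, -0. , 49. ]), array([0.   , 0.002, 0.002]))
[ 0.4361 -0.1988  0.167 ] [-3.023  0.855  0.004] 12.5 0.03934779826622894 [ 0.88  0.01 -0.51  1.91  0.    1.23 -1.75]
grip [ 436.9 -199.2   53.3   13.9  -31.9] 1370 0.1502380388904016
cap [ 436.  -198.5   60.2   60.   -78.3] 3980
hook [ 553.2 -270.3   42.5   13.2   84.6] 550
hook [ 434.6 -363.2   42.4   13.5  -74.9] 1055
hook [ 405.8 -412.4   10.3    5.4   77.7] 99
hook [ 360.1 -383.    42.1   13.7  -75.1] 760
hook [ 469.9 -218.6   41.4   13.    59. ] 822
hook [ 389.2 -333.5   10.3    5.2   85.5] 104
hook [ 459.6 -165.5   10.3    5.3   30.4] 92
hook [ 414.6 -232.5    9.9    4.7   39.5] 80
hook [ 403.8 -179.2   40.9   13.    59.6] 503
```

Emit:
apply_moves:
  plan:
    - {"x": 0, "y": 0, "z": 20, "wx": 0, "wy": 0, "wz": 0}
    - {"x": 0, "y": 0, "z": 40, "wx": 0, "wy": 0, "wz": 0}
    - {"x": 0, "y": 0, "z": 50, "wx": 0, "wy": 0, "wz": 0}
    - {"x": 0, "y": 0, "z": 50, "wx": 0, "wy": 0, "wz": 0}
    - {"x": 0, "y": 0, "z": 50, "wx": 0, "wy": 0, "wz": 0}

```text
time: 12.97
tcp_pos: [0.4372, -0.1994, 0.1184]
eef_rot: [-3.023, 0.856, 0.0]
contact_force: [-0.3, 0.2, 0.6]
grip_width: 0.0389
finger_force: 0.0
```

Emit:
apply_moves:
  plan:
    - {"x": 0, "y": 0, "z": 0, "wx": 0, "wy": 0, "wz": 0}
    - {"x": 0, "y": 0, "z": 0, "wx": 0, "wy": 0, "wz": 0}
    - {"x": 0, "y": 0, "z": 0, "wx": 0, "wy": 0, "wz": 0}
    - {"x": 0, "y": 0, "z": 0, "wx": 0, "wy": 0, "wz": 0}
    - {"x": 0, "y": 0, "z": 0, "wx": 0, "wy": 0, "wz": 0}
  jaw: -1

```text
time: 13.38
tcp_pos: [0.4373, -0.1995, 0.1184]
eef_rot: [3.022, -0.856, 0.001]
contact_force: [-1.4, -2.8, 2.5]
grip_width: 0.0139
finger_force: 25.4
```

Emit:
apply_moves:
  plan:
    - {"x": 0, "y": 0, "z": 0, "wx": 0, "wy": 0, "wz": 0}
    - {"x": 0, "y": 0, "z": 0, "wx": 0, "wy": 0, "wz": 0}
    - {"x": 0, "y": 0, "z": 0, "wx": 0, "wy": 0, "wz": -0.1}
    - {"x": 0, "y": 0, "z": 0, "wx": 0, "wy": 0, "wz": -0.2}
    - {"x": 0, "y": 0, "z": 0, "wx": 0, "wy": 0, "wz": -0.3}

```text
time: 13.8
tcp_pos: [0.4374, -0.1996, 0.1184]
eef_rot: [3.117, -0.388, 0.001]
contact_force: [0.4, 0.2, 1.9]
grip_width: 0.0137
finger_force: 30.0
```

Emit:
apply_moves:
  plan:
    - {"x": 0, "y": 0, "z": 0, "wx": 0, "wy": 0, "wz": -0.1}
    - {"x": 0, "y": 0, "z": 0, "wx": 0, "wy": 0, "wz": -0.2}
    - {"x": 0, "y": 0, "z": 0, "wx": 0, "wy": 0, "wz": -0.3}
    - {"x": 0, "y": 0, "z": 0, "wx": 0, "wy": 0, "wz": -0.4}
    - {"x": 0, "y": 0, "z": 0, "wx": 0, "wy": 0, "wz": -0.5}

```text
time: 14.22
tcp_pos: [0.4374, -0.1996, 0.1184]
eef_rot: [3.116, 0.396, 0.001]
contact_force: [0.2, 0.5, 1.8]
grip_width: 0.0139
finger_force: 30.0
```

Emit:
apply_moves:
  plan:
    - {"x": 0, "y": 0, "z": 0, "wx": 0, "wy": 0, "wz": -0.1}
    - {"x": 0, "y": 0, "z": 0, "wx": 0, "wy": 0, "wz": -0.2}
    - {"x": 0, "y": 0, "z": 0, "wx": 0, "wy": 0, "wz": -0.3}
    - {"x": 0, "y": 0, "z": 0, "wx": 0, "wy": 0, "wz": -0.38}
    - {"x": 0, "y": 0, "z": 0, "wx": 0, "wy": 0, "wz": -0.42}

```text
time: 14.63
tcp_pos: [0.4372, -0.1994, 0.1184]
eef_rot: [2.966, 1.034, 0.001]
contact_force: [-2.7, 1.2, 6.1]
grip_width: 0.0138
finger_force: 30.1
```

```bash
python3 d.py 437 -199.3 118 37; python3 -c "
from workcell import bot;print(bot.get_state()['torque'])"
```

```text
[ 437.2 -199.4  118.4] [0.783 0.622 0.   ] yaw 38.44888571884012 t 14.6333 q7 -0.5540777511211841 [-2.7  1.2  6.1]
(array([-0.1, -0.2,  0.4]), array([ 0.   , -0.   ,  0.025]))
[ 0.47000868  0.52183166 -0.32552905]
```

Emit:
apply_moves:
  plan:
    - {"x": 0, "y": 0, "z": -5, "wx": 0, "wy": 0, "wz": 0.03}
    - {"x": 0, "y": 0, "z": -20, "wx": 0, "wy": 0, "wz": 0.03}
    - {"x": 0, "y": 0, "z": -45, "wx": 0, "wy": 0, "wz": 0.03}
    - {"x": 0, "y": 0, "z": -70, "wx": 0, "wy": 0, "wz": 0.03}
    - {"x": 0, "y": 0, "z": -80, "wx": 0, "wy": 0, "wz": 0.03}

```text
time: 15.05
tcp_pos: [0.4383, -0.1999, 0.2007]
eef_rot: [2.98, 0.984, 0.004]
contact_force: [0.7, -0.8, -0.8]
grip_width: 0.0136
finger_force: 30.0
```

```bash
python3 sc.py;python3 top.py|grep tray; python3 d.py 508 116 198 36.6
```

```text
scene handle [553.1 -95.2  76.5  11.4  -2.2] 100
top handle [550.2 -92.8  76.3   9.3  -3.1] 67
wrist handle [550.4 -92.   78.2  10.9  -2.4] 976
intray [905.9 425.8 150.   26.9  -9.7]
intray [974.8 356.7  26.    6.3  85.7]
intray [975.3 321.2  33.3   6.4  82.9]
intray [977.5 249.7  62.    5.3 -89.8]
intray [846.  281.3 265.8 130.2 -54.4]
intray [ 892.  -407.    94.7    5.   -77.3]
intray [603.1 115.3  54.6  14.6  83.4]
tray [565.2  48.9 289.5 244.4 -86.6] 2699
tray [ 435.  -737.5  213.   170.   -89.8] 1684
[ 436.3 -199.2  196.7] [ 0.803  0.595 -0.001] yaw 36.538954406435835 t 15.25 q7 -0.5493162414284756 [ 0.2 -0.2 -1.6]
(array([ 245.3, -210.6,   -1.2]), array([-0.001,  0.001, -0.001]))
```

Emit:
apply_moves:
  plan:
    - {"x": 24, "y": -21, "z": 0, "wx": 0, "wy": 0, "wz": 0}
    - {"x": 52, "y": -45, "z": 0, "wx": 0, "wy": 0, "wz": 0}
    - {"x": 80, "y": -69, "z": 0, "wx": 0, "wy": 0, "wz": 0}
    - {"x": 108, "y": -93, "z": 0, "wx": 0, "wy": 0, "wz": 0}
    - {"x": 136, "y": -117, "z": 0, "wx": 0, "wy": 0, "wz": 0}

```text
time: 15.67
tcp_pos: [0.4754, -0.0228, 0.1959]
eef_rot: [-2.982, -0.984, 0.004]
contact_force: [1.1, -0.2, -1.6]
grip_width: 0.0136
finger_force: 30.0
```

Emit:
apply_moves:
  plan:
    - {"x": 28, "y": -24, "z": 0, "wx": 0, "wy": 0, "wz": 0}
    - {"x": 56, "y": -48, "z": 0, "wx": 0, "wy": 0, "wz": 0}
    - {"x": 84, "y": -72, "z": 0, "wx": 0, "wy": 0, "wz": 0}
    - {"x": 102, "y": -88, "z": 0, "wx": 0, "wy": 0, "wz": 0}
    - {"x": 109, "y": -94, "z": 0, "wx": 0, "wy": 0, "wz": 0}

```text
time: 16.08
tcp_pos: [0.5068, 0.1211, 0.1962]
eef_rot: [-2.976, -0.994, 0.003]
contact_force: [-0.8, 0.5, -1.8]
grip_width: 0.0135
finger_force: 30.0
```

Emit:
apply_moves:
  plan:
    - {"x": 0, "y": 0, "z": 15, "wx": 0, "wy": 0, "wz": 0}
    - {"x": 0, "y": 0, "z": 45, "wx": 0, "wy": 0, "wz": 0}
    - {"x": 0, "y": 0, "z": 80, "wx": 0, "wy": 0, "wz": 0}
    - {"x": 0, "y": 0, "z": 105, "wx": 0, "wy": 0, "wz": 0}
    - {"x": 0, "y": 0, "z": 120, "wx": 0, "wy": 0, "wz": 0}

```text
time: 16.5
tcp_pos: [0.5048, 0.1141, 0.0731]
eef_rot: [-2.982, -0.984, 0.012]
contact_force: [-1.8, -0.3, -1.2]
grip_width: 0.0137
finger_force: 30.0
```

```bash
python3 sc.py; python3 d.py 508 116 43 36.6
```

```text
scene handle [551.8 -95.8  78.8  15.6  -1.4] 102
top handle [550.1 -92.8  76.8   9.4  -3.3] 67
[506.2 114.9  75.8] [ 0.804  0.595 -0.004] yaw 36.52309383817811 t 16.65 q7 -1.3871958330307805 [ 0.7  0.4 -0.1]
(array([ 2.2,  0.3, 32.8]), array([-0.003,  0.004, -0.001]))
```

Emit:
apply_moves:
  plan:
    - {"x": 0, "y": 0, "z": 15, "wx": 0, "wy": 0, "wz": 0}
    - {"x": 0, "y": 0, "z": 28, "wx": 0, "wy": 0, "wz": 0}
    - {"x": 0, "y": 0, "z": 34, "wx": 0, "wy": 0, "wz": 0}
    - {"x": 0, "y": 0, "z": 35.5, "wx": 0, "wy": 0, "wz": 0}
    - {"x": 0, "y": 0, "z": 35.5, "wx": 0, "wy": 0, "wz": 0}

```text
time: 17.07
tcp_pos: [0.5083, 0.1158, 0.0427]
eef_rot: [2.983, 0.985, -0.0]
contact_force: [-0.7, -0.5, -1.4]
grip_width: 0.0135
finger_force: 30.0
```

Emit:
apply_moves:
  plan:
    - {"x": 0, "y": 0, "z": 0, "wx": 0, "wy": 0, "wz": 0}
    - {"x": 0, "y": 0, "z": 0, "wx": 0, "wy": 0, "wz": 0}
    - {"x": 0, "y": 0, "z": 0, "wx": 0, "wy": 0, "wz": 0}
    - {"x": 0, "y": 0, "z": 0, "wx": 0, "wy": 0, "wz": 0}
    - {"x": 0, "y": 0, "z": 0, "wx": 0, "wy": 0, "wz": 0}
  jaw: -0.3

```text
time: 17.48
tcp_pos: [0.5084, 0.116, 0.0426]
eef_rot: [2.983, 0.985, 0.001]
contact_force: [0.2, 0.8, -0.2]
grip_width: 0.0294
finger_force: 0.0
```

Emit:
apply_moves:
  plan:
    - {"x": 0, "y": 0, "z": -10, "wx": 0, "wy": 0, "wz": 0}
    - {"x": 0, "y": 0, "z": -40, "wx": 0, "wy": 0, "wz": 0}
    - {"x": 0, "y": 0, "z": -80, "wx": 0, "wy": 0, "wz": 0}
    - {"x": 0, "y": 0, "z": -120, "wx": 0, "wy": 0, "wz": 0}
    - {"x": 0, "y": 0, "z": -156, "wx": 0, "wy": 0, "wz": 0}

```text
time: 17.9
tcp_pos: [0.5082, 0.1166, 0.2014]
eef_rot: [2.982, 0.986, 0.002]
contact_force: [0.7, -0.1, -0.4]
grip_width: 0.0304
finger_force: 0.0
```

Emit:
apply_moves:
  plan:
    - {"x": 0, "y": 0, "z": 0, "wx": 0, "wy": 0, "wz": 0}
    - {"x": 0, "y": 0, "z": 0, "wx": 0, "wy": 0, "wz": 0}

```text
time: 18.07
tcp_pos: [0.5098, 0.1165, 0.2014]
eef_rot: [2.981, 0.984, 0.008]
contact_force: [-0.7, -0.2, -1.2]
grip_width: 0.0305
finger_force: 0.0
```

```bash
python3 top.py | grep -v 9..\\.; python3 d.py 548.2 -448.2 198 -14.7;  python3 w.py 6
```

```text
grip [ 546.6 -449.7   54.5   14.2  -14.6]
intray [839.8 286.9 256.3 118.9 -57.5]
intray [ 891.2 -406.4   96.2    5.1  -77.6]
intray [600.9 110.4  26.9  12.8  70.8]
intray [504.1 113.4  49.9  13.9  36. ]
tray [555.3   8.2 241.  225.6  -3. ] 1743
tray [ 411.8 -736.6  214.4  123.7  -90. ] 1606
[508.5 116.  199.4] [0.803 0.595 0.001] yaw 36.54112144933609 t 18.1167 q7 -1.2860453402635061 [-0.3  0.3 -0.7]
(array([-304. ,  476.9,    1.8]), array([ 0.001, -0.002,  0.894]))
[0.5085 0.116  0.1994] [2.982e+00 9.850e-01 2.000e-03] 18.1167 0.030584324848990516 [ 0.57  0.12 -0.9   1.76  0.1   1.3  -1.29]
hook [501.9 304.7 162.9   2.7  -5.2] 858
```

Emit:
apply_moves:
  plan:
    - {"x": -20, "y": 32, "z": 0, "wx": 0, "wy": 0, "wz": 0}
    - {"x": -40, "y": 64, "z": 0, "wx": 0, "wy": 0, "wz": 0}
    - {"x": -60, "y": 96, "z": 0, "wx": 0, "wy": 0, "wz": 0}
    - {"x": -80, "y": 128, "z": 0, "wx": 0, "wy": 0, "wz": 0}
    - {"x": -101, "y": 159, "z": 0, "wx": 0, "wy": 0, "wz": 0}
  jaw: -0.1

```text
time: 18.58
tcp_pos: [0.5204, -0.0735, 0.1967]
eef_rot: [-2.981, -0.985, 0.004]
contact_force: [1.2, 0.4, 0.3]
grip_width: 0.0387
finger_force: 0.0
```

Emit:
apply_moves:
  plan:
    - {"x": -20, "y": 32, "z": 0, "wx": 0, "wy": 0, "wz": 0}
    - {"x": -40, "y": 64, "z": 0, "wx": 0, "wy": 0, "wz": 0}
    - {"x": -60, "y": 96, "z": 0, "wx": 0, "wy": 0, "wz": 0}
    - {"x": -80, "y": 128, "z": 0, "wx": 0, "wy": 0, "wz": 0}
    - {"x": -101, "y": 159, "z": 0, "wx": 0, "wy": 0, "wz": 0}

```text
time: 19.0
tcp_pos: [0.5341, -0.2611, 0.1962]
eef_rot: [-2.98, -0.985, 0.004]
contact_force: [0.5, 0.4, 0.1]
grip_width: 0.039
finger_force: 0.0
```

Emit:
apply_moves:
  plan:
    - {"x": -22, "y": 34, "z": 0, "wx": 0, "wy": 0, "wz": 0.09}
    - {"x": -44, "y": 68, "z": 0, "wx": 0, "wy": 0, "wz": 0.18}
    - {"x": -66, "y": 102, "z": 0, "wx": 0, "wy": 0, "wz": 0.27}
    - {"x": -88, "y": 136, "z": 0, "wx": 0, "wy": 0, "wz": 0.36}
    - {"x": -102, "y": 159, "z": 0, "wx": 0, "wy": 0, "wz": 0.45}

```text
time: 19.42
tcp_pos: [0.5454, -0.4527, 0.1951]
eef_rot: [-3.128, -0.282, 0.007]
contact_force: [0.1, -0.6, -0.5]
grip_width: 0.0393
finger_force: 0.0
```

Emit:
apply_moves:
  plan:
    - {"x": 0, "y": 0, "z": 0, "wx": 0, "wy": 0, "wz": 0.1}
    - {"x": 0, "y": 0, "z": 0, "wx": 0, "wy": 0, "wz": 0.2}
    - {"x": 0, "y": 0, "z": 0, "wx": 0, "wy": 0, "wz": 0.3}
    - {"x": 0, "y": 0, "z": 15, "wx": 0, "wy": 0, "wz": 0.4}
    - {"x": 0, "y": 0, "z": 30, "wx": 0, "wy": 0, "wz": 0.444}

```text
time: 19.83
tcp_pos: [0.5478, -0.4478, 0.1666]
eef_rot: [-3.114, 0.408, 0.002]
contact_force: [0.2, 0.4, -1.0]
grip_width: 0.0391
finger_force: 0.0
```

Emit:
apply_moves:
  plan:
    - {"x": 0, "y": 0, "z": 0, "wx": 0, "wy": 0, "wz": 0}
    - {"x": 0, "y": 0, "z": 0, "wx": 0, "wy": 0, "wz": 0}
    - {"x": 0, "y": 0, "z": 0, "wx": 0, "wy": 0, "wz": 0}

```text
time: 20.08
tcp_pos: [0.5479, -0.4479, 0.1679]
eef_rot: [-3.115, 0.399, 0.002]
contact_force: [0.0, -0.6, 0.5]
grip_width: 0.0393
finger_force: 0.0
```

```bash
python3 d.py 548.2 -448.2 118 -14.7;  python3 w.py 7
```

```text
[ 547.9 -447.9  167.9] [ 0.968 -0.252 -0.001] yaw 345.410274062913 t 20.0833 q7 -1.2959644938960613 [ 0.  -0.6  0.5]
(array([ 0.5,  0.2, 49.9]), array([-0.001,  0.001,  0.002]))
[ 0.5479 -0.4479  0.1679] [-3.115e+00  3.990e-01  2.000e-03] 20.0833 0.03930256660359905 [ 0.92  0.5  -0.39  1.34  0.19  1.35 -1.3 ]
grip [ 548.9 -448.9   54.    13.9  -15. ] 1344 0.15020110900300354
cap [ 548.3 -448.7   59.7   59.6  -63. ] 3949
hook [ 586.7 -455.    42.2   12.9   80.7] 830
hook [ 630.6 -278.5   43.2   12.3   84.6] 725
hook [ 586.1 -314.8   10.7    4.9   64.1] 87
hook [ 540.4 -488.2    9.8    4.5   60. ] 80
hook [ 557.7 -409.5   10.6    4.9   61.1] 89
hook [ 598.8 -235.    11.2    5.    61.3] 92
hook [ 554.1 -275.1   35.4   13.    84.7] 454
hook [ 510.9 -442.4   40.8   13.2   81.1] 477
```

Emit:
apply_moves:
  plan:
    - {"x": 0.5, "y": 0.5, "z": 20, "wx": 0, "wy": 0, "wz": 0}
    - {"x": 0.5, "y": 0.5, "z": 40, "wx": 0, "wy": 0, "wz": 0}
    - {"x": 0.5, "y": 0.5, "z": 50, "wx": 0, "wy": 0, "wz": 0}
    - {"x": 0.5, "y": 0.5, "z": 50, "wx": 0, "wy": 0, "wz": 0}
    - {"x": 0.5, "y": 0.5, "z": 50, "wx": 0, "wy": 0, "wz": 0}

```text
time: 20.55
tcp_pos: [0.5483, -0.4489, 0.1187]
eef_rot: [-3.116, 0.401, 0.0]
contact_force: [0.3, -0.1, 1.3]
grip_width: 0.0389
finger_force: 0.0
```

Emit:
apply_moves:
  plan:
    - {"x": 0, "y": 0, "z": 0, "wx": 0, "wy": 0, "wz": 0}
    - {"x": 0, "y": 0, "z": 0, "wx": 0, "wy": 0, "wz": 0}
    - {"x": 0, "y": 0, "z": 0, "wx": 0, "wy": 0, "wz": 0}
    - {"x": 0, "y": 0, "z": 0, "wx": 0, "wy": 0, "wz": 0}
    - {"x": 0, "y": 0, "z": 0, "wx": 0, "wy": 0, "wz": 0}
  jaw: -1

```text
time: 20.97
tcp_pos: [0.5486, -0.449, 0.1191]
eef_rot: [3.115, -0.401, 0.001]
contact_force: [0.1, 0.1, 4.3]
grip_width: 0.0136
finger_force: 25.3
```

Emit:
apply_moves:
  plan:
    - {"x": 0, "y": 0, "z": 0, "wx": 0, "wy": 0, "wz": 0}
    - {"x": 0, "y": 0, "z": 0, "wx": 0, "wy": 0, "wz": 0}
    - {"x": 0, "y": 0, "z": 0, "wx": 0, "wy": 0, "wz": -0.1}
    - {"x": 0, "y": 0, "z": 0, "wx": 0, "wy": 0, "wz": -0.2}
    - {"x": 0, "y": 0, "z": 0, "wx": 0, "wy": 0, "wz": -0.3}

```text
time: 21.38
tcp_pos: [0.5487, -0.4491, 0.1191]
eef_rot: [3.14, 0.076, 0.001]
contact_force: [0.7, 0.1, 2.0]
grip_width: 0.0138
finger_force: 30.0
```

Emit:
apply_moves:
  plan:
    - {"x": 0, "y": 0, "z": 0, "wx": 0, "wy": 0, "wz": -0.1}
    - {"x": 0, "y": 0, "z": 0, "wx": 0, "wy": 0, "wz": -0.2}
    - {"x": 0, "y": 0, "z": 0, "wx": 0, "wy": 0, "wz": -0.3}
    - {"x": 0, "y": 0, "z": 0, "wx": 0, "wy": 0, "wz": -0.4}
    - {"x": 0, "y": 0, "z": 0, "wx": 0, "wy": 0, "wz": -0.5}

```text
time: 21.8
tcp_pos: [0.5487, -0.4491, 0.1191]
eef_rot: [3.023, 0.851, 0.001]
contact_force: [-0.7, -0.6, 2.4]
grip_width: 0.0135
finger_force: 30.0
```

Emit:
apply_moves:
  plan:
    - {"x": 0, "y": 0, "z": 0, "wx": 0, "wy": 0, "wz": -0.12}
    - {"x": 0, "y": 0, "z": 0, "wx": 0, "wy": 0, "wz": -0.24}
    - {"x": 0, "y": 0, "z": 0, "wx": 0, "wy": 0, "wz": -0.36}
    - {"x": 0, "y": 0, "z": 0, "wx": 0, "wy": 0, "wz": -0.45}
    - {"x": 0, "y": 0, "z": 0, "wx": 0, "wy": 0, "wz": -0.5}

```text
time: 22.22
tcp_pos: [0.5488, -0.4491, 0.1191]
eef_rot: [2.719, 1.571, 0.001]
contact_force: [2.5, -0.5, 1.3]
grip_width: 0.0137
finger_force: 30.0
```

```bash
python3 d.py 548 -448 118 57; python3 -c "
from workcell import bot;print(bot.get_state()['torque'])"
```

```text
[ 548.8 -449.1  119.1] [0.5   0.866 0.   ] yaw 60.02828863987041 t 22.2167 q7 -0.08610065922414847 [ 2.5 -0.5  1.3]
(array([ 0.6, -1.2,  1.1]), array([ 0.001, -0.   ,  0.053]))
[-0.07891481 -0.45464498 -0.23861115]
```

Emit:
apply_moves:
  plan:
    - {"x": 0, "y": 0, "z": -5, "wx": 0, "wy": 0, "wz": 0.02}
    - {"x": 0, "y": 0, "z": -20, "wx": 0, "wy": 0, "wz": 0.02}
    - {"x": 0, "y": 0, "z": -45, "wx": 0, "wy": 0, "wz": 0.02}
    - {"x": 0, "y": 0, "z": -70, "wx": 0, "wy": 0, "wz": 0.02}
    - {"x": 0, "y": 0, "z": -81, "wx": 0, "wy": 0, "wz": 0.02}

```text
time: 22.63
tcp_pos: [0.5493, -0.4493, 0.203]
eef_rot: [2.738, 1.534, 0.002]
contact_force: [0.7, -0.8, -0.5]
grip_width: 0.0136
finger_force: 30.0
```

```bash
python3 sc.py;python3 top.py|grep -v 9..\\.; python3 d.py 556 25 200 59
```

```text
scene handle [552.9 -95.3  77.5  15.2  -2.7] 102
top handle [549.3 -92.7  75.9   9.3  -3.2] 67
intray [843.4 290.7 265.6 128.7 -58.1]
intray [ 892.5 -408.6   97.2    4.7  -77.5]
intray [602.8 115.1  53.8  14.1  83. ]
intray [505.9 114.7  53.5  14.   36.2]
tray [559.6  45.6 294.2 253.6  87.1] 2554
tray [ 412.7 -731.1  229.1  128.8   88.6] 1616
tray [406.3 376.6 372.2  94.9  87.2] 446
[ 547.8 -448.6  198.3] [ 0.521  0.854 -0.   ] yaw 58.61575094013256 t 22.8333 q7 -0.08715740549676217 [ 0.9  0.9 -1.5]
(array([ 408.6, -239.6,   -1.5]), array([-0.002,  0.   , -0.007]))
```

Emit:
apply_moves:
  plan:
    - {"x": 24, "y": -14, "z": 0, "wx": 0, "wy": 0, "wz": 0}
    - {"x": 54, "y": -32, "z": 0, "wx": 0, "wy": 0, "wz": 0}
    - {"x": 84, "y": -49, "z": 0, "wx": 0, "wy": 0, "wz": 0}
    - {"x": 114, "y": -67, "z": 0, "wx": 0, "wy": 0, "wz": 0}
    - {"x": 144, "y": -84.5, "z": 0, "wx": 0, "wy": 0, "wz": 0}

```text
time: 23.25
tcp_pos: [0.5495, -0.28, 0.1969]
eef_rot: [-2.737, -1.536, 0.003]
contact_force: [0.4, 0.3, -1.4]
grip_width: 0.014
finger_force: 30.0
```

Emit:
apply_moves:
  plan:
    - {"x": 30, "y": -17.5, "z": 0, "wx": 0, "wy": 0, "wz": 0}
    - {"x": 60, "y": -35, "z": 0, "wx": 0, "wy": 0, "wz": 0}
    - {"x": 90, "y": -53, "z": 0, "wx": 0, "wy": 0, "wz": 0}
    - {"x": 120, "y": -70.5, "z": 0, "wx": 0, "wy": 0, "wz": 0}
    - {"x": 150, "y": -88, "z": 0, "wx": 0, "wy": 0, "wz": 0}

```text
time: 23.67
tcp_pos: [0.5522, -0.1065, 0.1973]
eef_rot: [-2.738, -1.536, 0.004]
contact_force: [1.1, -0.3, -1.1]
grip_width: 0.0138
finger_force: 30.0
```

Emit:
apply_moves:
  plan:
    - {"x": 30, "y": -17.5, "z": 0, "wx": 0, "wy": 0, "wz": 0}
    - {"x": 60, "y": -35, "z": 0, "wx": 0, "wy": 0, "wz": 0}
    - {"x": 90, "y": -52, "z": 0, "wx": 0, "wy": 0, "wz": 0}
    - {"x": 108, "y": -63, "z": 0, "wx": 0, "wy": 0, "wz": 0}
    - {"x": 114.5, "y": -67, "z": 0, "wx": 0, "wy": 0, "wz": 0}

```text
time: 24.08
tcp_pos: [0.5545, 0.0297, 0.1979]
eef_rot: [-2.732, -1.546, 0.002]
contact_force: [-0.5, 1.3, -0.9]
grip_width: 0.014
finger_force: 30.0
```

Emit:
apply_moves:
  plan:
    - {"x": 0, "y": 0, "z": 15, "wx": 0, "wy": 0, "wz": 0}
    - {"x": 0, "y": 0, "z": 45, "wx": 0, "wy": 0, "wz": 0}
    - {"x": 0, "y": 0, "z": 80, "wx": 0, "wy": 0, "wz": 0}
    - {"x": 0, "y": 0, "z": 105, "wx": 0, "wy": 0, "wz": 0}
    - {"x": 0, "y": 0, "z": 120, "wx": 0, "wy": 0, "wz": 0}

```text
time: 24.5
tcp_pos: [0.5529, 0.0226, 0.0745]
eef_rot: [-2.738, -1.535, 0.01]
contact_force: [-0.9, -1.5, -0.6]
grip_width: 0.0138
finger_force: 30.0
```

```bash
python3 sc.py; python3 d.py 556 25 43 59
```

```text
scene handle [554.5 -93.9  78.4  15.6  -0.9] 102
top handle [550.5 -93.   77.6   9.5  -3.2] 68
[554.4  23.4  77.2] [ 0.521  0.853 -0.002] yaw 58.58510027365713 t 24.65 q7 -0.8613418217817362 [-0.4  0.5  0.1]
(array([ 2.3,  0.7, 34.2]), array([-0.004,  0.002, -0.007]))
```

Emit:
apply_moves:
  plan:
    - {"x": 0, "y": 0, "z": 15, "wx": 0, "wy": 0, "wz": 0}
    - {"x": 0, "y": 0, "z": 28, "wx": 0, "wy": 0, "wz": 0}
    - {"x": 0, "y": 0, "z": 35, "wx": 0, "wy": 0, "wz": 0}
    - {"x": 0, "y": 0, "z": 36, "wx": 0, "wy": 0, "wz": 0}
    - {"x": 0, "y": 0, "z": 36, "wx": 0, "wy": 0, "wz": 0}

```text
time: 25.07
tcp_pos: [0.5563, 0.0245, 0.0435]
eef_rot: [-2.739, -1.539, 0.0]
contact_force: [-0.5, 0.1, -1.6]
grip_width: 0.0136
finger_force: 30.0
```

Emit:
apply_moves:
  plan:
    - {"x": 0, "y": 0, "z": 0, "wx": 0, "wy": 0, "wz": 0}
    - {"x": 0, "y": 0, "z": 0, "wx": 0, "wy": 0, "wz": 0}
    - {"x": 0, "y": 0, "z": 0, "wx": 0, "wy": 0, "wz": 0}
    - {"x": 0, "y": 0, "z": 0, "wx": 0, "wy": 0, "wz": 0}
    - {"x": 0, "y": 0, "z": 0, "wx": 0, "wy": 0, "wz": 0}
  jaw: -0.3

```text
time: 25.48
tcp_pos: [0.5564, 0.0246, 0.0437]
eef_rot: [2.738, 1.539, 0.0]
contact_force: [-0.5, -0.1, -0.7]
grip_width: 0.03
finger_force: 0.0
```

Emit:
apply_moves:
  plan:
    - {"x": 0, "y": 0, "z": -10, "wx": 0, "wy": 0, "wz": 0}
    - {"x": 0, "y": 0, "z": -40, "wx": 0, "wy": 0, "wz": 0}
    - {"x": 0, "y": 0, "z": -80, "wx": 0, "wy": 0, "wz": 0}
    - {"x": 0, "y": 0, "z": -120, "wx": 0, "wy": 0, "wz": 0}
    - {"x": 0, "y": 0, "z": -140, "wx": 0, "wy": 0, "wz": 0}

```text
time: 25.9
tcp_pos: [0.5583, 0.0256, 0.1891]
eef_rot: [2.735, 1.538, 0.009]
contact_force: [0.7, -0.8, 0.1]
grip_width: 0.0305
finger_force: 0.0
```

Emit:
apply_moves:
  plan:
    - {"x": -40, "y": 0, "z": 0, "wx": 0, "wy": 0, "wz": 0}
    - {"x": -80, "y": 0, "z": 0, "wx": 0, "wy": 0, "wz": 0}
    - {"x": -110, "y": 20, "z": 0, "wx": 0, "wy": 0, "wz": 0}
    - {"x": -140, "y": 30, "z": 0, "wx": 0, "wy": 0, "wz": 0}
    - {"x": -160, "y": 40, "z": 0, "wx": 0, "wy": 0, "wz": 0}

```text
time: 26.32
tcp_pos: [0.506, -0.1365, 0.1844]
eef_rot: [2.739, 1.533, -0.002]
contact_force: [0.8, 0.6, -0.5]
grip_width: 0.0306
finger_force: 0.0
```

Emit:
apply_moves:
  plan:
    - {"x": 0, "y": 0, "z": 0, "wx": 0, "wy": 0, "wz": 0}
    - {"x": 0, "y": 0, "z": 0, "wx": 0, "wy": 0, "wz": 0}
    - {"x": 0, "y": 0, "z": 0, "wx": 0, "wy": 0, "wz": 0}

```text
time: 26.57
tcp_pos: [0.5075, -0.1316, 0.184]
eef_rot: [-2.738, -1.54, -0.001]
contact_force: [-0.6, 0.8, 0.2]
grip_width: 0.0306
finger_force: 0.0
```

```bash
python3 sc.py;python3 top.py|grep -v 9..\\.; python3 d.py 549.5 -92.5 181 88; python3 w.py 8
```

```text
scene handle [553.1 -94.5  76.7  15.9  -0.9] 102
wrist handle [551.1 -91.7  79.   10.3  -1.6] 858
intray [836.4 297.7 255.6 115.6 -62.3]
intray [ 892.  -407.    97.6    5.3  -77.6]
intray [602.5 114.8  54.5  15.5  83.8]
intray [554.3  24.1  54.1  14.5  59.2]
intray [505.7 114.7  51.5  13.9  35.9]
tray [563.2  55.6 253.7 250.1  85.9] 2248
tray [ 422.9 -730.8  227.   145.8  -89.9] 1663
tray [398.5 401.9 308.6  89.6  89.3] 424
[ 507.5 -131.3  183.6] [0.518 0.856 0.   ] yaw 58.81519309764329 t 26.7667 q7 -0.4181106587438631 [0.1 0.2 0.1]
(array([54.9, 15.8,  2.6]), array([ 0.   , -0.   , -0.509]))
[ 0.5075 -0.1313  0.1836] [2.737 1.543 0.   ] 26.7667 0.03060716025967302 [ 0.95  0.13 -0.8   1.78  0.1   1.27 -0.42]
hook [ 631.  -262.5   14.4   12.6   83.1] 171
hook [ 468.6 -220.    30.2   11.2   60.1] 288
hook [ 556.5 -408.    13.1    5.    54.7] 54
```

View pics/w8.png

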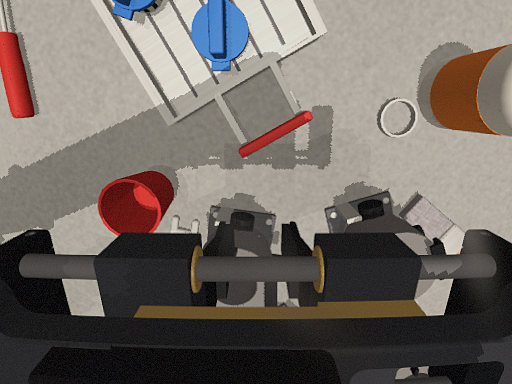

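All three filters stand in the tray (blue caps at pixels 220,30 and 130,5; the third was measured from the top camera), with the handle at pixel (278,135). Now align over the handle.

Emit:
apply_moves:
  plan:
    - {"x": 20, "y": 6, "z": 0, "wx": 0, "wy": 0, "wz": 0.12}
    - {"x": 40, "y": 12, "z": 0, "wx": 0, "wy": 0, "wz": 0.24}
    - {"x": 55.6, "y": 16.6, "z": 0, "wx": 0, "wy": 0, "wz": 0.36}
    - {"x": 55.6, "y": 16.6, "z": 0, "wx": 0, "wy": 0, "wz": 0.48}
    - {"x": 55.6, "y": 16.6, "z": 0, "wx": 0, "wy": 0, "wz": 0.6}
  jaw: -0.1

```text
time: 27.23
tcp_pos: [0.551, -0.0917, 0.1833]
eef_rot: [-3.071, -0.657, -0.001]
contact_force: [-0.1, -0.6, 0.5]
grip_width: 0.039
finger_force: 0.0
```

Emit:
apply_moves:
  plan:
    - {"x": 0, "y": 0, "z": 0, "wx": 0, "wy": 0, "wz": 0.12}
    - {"x": 0, "y": 0, "z": 20, "wx": 0, "wy": 0, "wz": 0.24}
    - {"x": 0, "y": 0, "z": 40, "wx": 0, "wy": 0, "wz": 0.36}
    - {"x": 0, "y": 0, "z": 60, "wx": 0, "wy": 0, "wz": 0.465}
    - {"x": 0, "y": 0, "z": 60, "wx": 0, "wy": 0, "wz": 0.465}

```text
time: 27.65
tcp_pos: [0.5474, -0.0931, 0.1196]
eef_rot: [-3.139, 0.067, 0.011]
contact_force: [-1.3, 0.9, -0.1]
grip_width: 0.0394
finger_force: 0.0
```

Emit:
apply_moves:
  plan:
    - {"x": 0, "y": 0, "z": 0, "wx": 0, "wy": 0, "wz": 0}
    - {"x": 0, "y": 0, "z": 0, "wx": 0, "wy": 0, "wz": 0}
    - {"x": 0, "y": 0, "z": 0, "wx": 0, "wy": 0, "wz": 0}

```text
time: 27.9
tcp_pos: [0.5514, -0.0938, 0.125]
eef_rot: [3.141, -0.061, 0.004]
contact_force: [0.2, 1.0, -0.1]
grip_width: 0.0394
finger_force: 0.0
```

```bash
python3 sc.py; python3 d.py 550.5 -92.3 56 -2.2; python3 w.py 9
```

```text
scene handle [552.1 -94.7  80.   13.8  -2.1] 101
wrist handle [551.6 -91.7  79.    9.1  -2.2] 1050
[551.  -94.1 124.6] [ 0.999 -0.04   0.002] yaw 357.6856420480076 t 28.05 q7 -1.628161653539532 [ 0.1 -0.5 -0.3]
(array([-0.7, -1.8, 68.5]), array([ 0.001, -0.002, -0.002]))
[ 0.551  -0.0941  0.1246] [ 3.14e+00 -6.30e-02  3.00e-03] 28.05 0.03910341762392067 [ 0.73  0.26 -0.7   1.78  0.18  1.17 -1.63]
hook [ 631.6 -256.7   12.6    4.     5.2] 153
hook [ 598.3 -233.1   11.6    4.5   62.2] 149
hook [ 554.7 -262.7   29.5   13.    84.3] 699
```

View pics/w9.png

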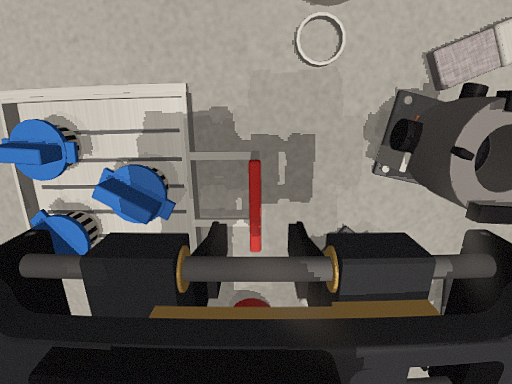

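Handle is centred between the open fingers (bar at column 255); three filters upright in the tray at left. Descend and grip.

Emit:
apply_moves:
  plan:
    - {"x": 0, "y": -1.8, "z": 20, "wx": 0, "wy": 0, "wz": 0}
    - {"x": 0, "y": -1.8, "z": 45, "wx": 0, "wy": 0, "wz": 0}
    - {"x": 0, "y": -1.8, "z": 62, "wx": 0, "wy": 0, "wz": 0}
    - {"x": 0, "y": -1.8, "z": 67, "wx": 0, "wy": 0, "wz": 0}
    - {"x": 0, "y": -1.8, "z": 67, "wx": 0, "wy": 0, "wz": 0}

```text
time: 28.52
tcp_pos: [0.5493, -0.0921, 0.0554]
eef_rot: [-3.14, 0.064, 0.004]
contact_force: [-0.6, 0.6, 0.1]
grip_width: 0.0393
finger_force: 0.0
```

Emit:
apply_moves:
  plan:
    - {"x": 0, "y": 0, "z": 0, "wx": 0, "wy": 0, "wz": 0}
    - {"x": 0, "y": 0, "z": 0, "wx": 0, "wy": 0, "wz": 0}
    - {"x": 0, "y": 0, "z": 0, "wx": 0, "wy": 0, "wz": 0}
    - {"x": 0, "y": 0, "z": 0, "wx": 0, "wy": 0, "wz": 0}
    - {"x": 0, "y": 0, "z": 0, "wx": 0, "wy": 0, "wz": 0}
  jaw: -1

```text
time: 28.93
tcp_pos: [0.5508, -0.0924, 0.0572]
eef_rot: [3.14, -0.065, 0.002]
contact_force: [-1.0, 0.0, -0.3]
grip_width: 0.0135
finger_force: 0.0
```

Emit:
apply_moves:
  plan:
    - {"x": 0, "y": 0, "z": 0, "wx": 0, "wy": 0, "wz": 0}
    - {"x": 0, "y": 0, "z": 0, "wx": 0, "wy": 0, "wz": 0}
    - {"x": 0, "y": 0, "z": 0, "wx": 0, "wy": 0, "wz": 0}

```text
time: 29.18
tcp_pos: [0.5507, -0.0922, 0.057]
eef_rot: [3.141, -0.064, 0.001]
contact_force: [-1.3, 0.3, 4.6]
grip_width: 0.0096
finger_force: 30.0
```

```bash
python3 sc.py; python3 d.py 523.9 201.6 57 -5.2
python3 - <<'E'
from h import *
from workcell import imaging
# cabinet pose from scene+top: front upper face, sides
for n in("top","scene"):
    c=imaging.camera(n);P,H=cloud(c)
    m=(P[...,2]>.174)&(P[...,2]<.184)&(P[...,0]>.38)&(P[...,0]<.72)&(P[...,1]>.28)&(P[...,1]<.55)
    p=P[m][:,:2]*1000
    for yaw in (84,84.4,84.8,85.2):
        t=np.radians(yaw);e=np.array([np.cos(t),np.sin(t)]);f=np.array([-e[1],e[0]])
        a=p@e;b=p@f
        print(n,yaw,"along",np.percentile(a,[.5,99.5]).round(1),"lat",np.percentile(b,[.5,99.5]).round(1),"ctr",((np.percentile(a,.5)+np.percentile(a,99.5))/2*e+(np.percentile(b,.5)+np.percentile(b,99.5))/2*f).round(1))
E
```

```text
scene handle [574.3 -96.1  33.8  15.    7.3] 45
wrist handle [568.2 -92.5  46.1   9.5  -1.8] 1330
wrist handle [519.8 -90.5  16.    8.8  -2. ] 297
[550.7 -92.1  57. ] [ 0.999 -0.041  0.001] yaw 357.6547762152608 t 29.3333 q7 -1.6785495755538717 [-1.   0.3  5.6]
(array([-3.880e+01, -2.924e+02, -1.000e-01]), array([ 0.   , -0.001,  0.05 ]))
top 84 along [357.1 576. ] lat [-627.4 -364.9] ctr [542.2 412.1]
top 84.4 along [354.  572.6] lat [-630.9 -368.1] ctr [542.3 412.3]
top 84.8 along [350.9 569.3] lat [-634.1 -371.4] ctr [542.4 412.6]
top 85.2 along [347.7 565.9] lat [-637.4 -374.7] ctr [542.5 412.8]
scene 84 along [354.9 574. ] lat [-630.3 -366.2] ctr [544.1 409.8]
scene 84.4 along [351.5 570. ] lat [-633.4 -369.5] ctr [544.  409.6]
scene 84.8 along [348.  566.5] lat [-636.9 -372.4] ctr [544.  409.6]
scene 85.2 along [344.2 562.9] lat [-639.9 -375.3] ctr [543.8 409.5]
```

Handle gripped (9.6 mm, 30 N). Slide and align the tray in front of the cabinet first.

Emit:
apply_moves:
  plan:
    - {"x": -4, "y": -5, "z": 0, "wx": 0, "wy": 0, "wz": 0.005}
    - {"x": -8, "y": -11, "z": 0, "wx": 0, "wy": 0, "wz": 0.01}
    - {"x": -13, "y": -17, "z": 0, "wx": 0, "wy": 0, "wz": 0.015}
    - {"x": -18, "y": -23, "z": 0, "wx": 0, "wy": 0, "wz": 0.02}
    - {"x": -23, "y": -29, "z": 0, "wx": 0, "wy": 0, "wz": 0.025}

```text
time: 29.85
tcp_pos: [0.5298, -0.065, 0.057]
eef_rot: [3.137, -0.11, 0.005]
contact_force: [2.6, -5.5, 1.7]
grip_width: 0.0099
finger_force: 30.4
```

Emit:
apply_moves:
  plan:
    - {"x": -5, "y": -7, "z": 0, "wx": 0, "wy": 0, "wz": 0.005}
    - {"x": -11, "y": -14, "z": 0, "wx": 0, "wy": 0, "wz": 0.01}
    - {"x": -17, "y": -21, "z": 0, "wx": 0, "wy": 0, "wz": 0.015}
    - {"x": -22, "y": -28, "z": 0, "wx": 0, "wy": 0, "wz": 0.02}
    - {"x": -26, "y": -33, "z": 0, "wx": 0, "wy": 0, "wz": 0.025}

```text
time: 30.27
tcp_pos: [0.5059, -0.0294, 0.057]
eef_rot: [3.136, -0.148, 0.005]
contact_force: [2.9, -5.7, 1.0]
grip_width: 0.0098
finger_force: 30.5
```

Emit:
apply_moves:
  plan:
    - {"x": 0, "y": 0, "z": 0, "wx": 0, "wy": 0, "wz": 0}
    - {"x": 0, "y": 0, "z": 0, "wx": 0, "wy": 0, "wz": 0}
    - {"x": 0, "y": 0, "z": 0, "wx": 0, "wy": 0, "wz": 0}

```text
time: 30.52
tcp_pos: [0.5054, -0.0281, 0.057]
eef_rot: [3.138, -0.145, 0.001]
contact_force: [-0.6, -1.8, 6.0]
grip_width: 0.0098
finger_force: 30.5
```

```bash
python3 d.py 523.9 201.6 57 -5.2
python3 - <<'E'
from h import *
from workcell import imaging
for n in("top","scene"):
    c=imaging.camera(n);P,H=cloud(c)
    m=(P[...,2]>.014)&(P[...,2]<.03)&(P[...,0]>.36)&(P[...,0]<.72)&(P[...,1]>-.05)&(P[...,1]<.25)&(H[...,1]<60)
    b=max(blobs(P,m,100),key=len);print(n,"walls",rect(b),len(b))
    m=(P[...,2]>-.002)&(P[...,2]<.010)&(P[...,0]>.36)&(P[...,0]<.72)&(P[...,1]>-.05)&(P[...,1]<.25)&(H[...,2]>170)
    b=max(blobs(P,m,100),key=len);print(n,"floor",rect(b),len(b))
    for b in blobs(P,mask(P,H,(100,130),z=(.06,.085))&(P[...,0]<.7)&(P[...,1]>-.2),10): print("intray",rect(b))
E
```

```text
[505.4 -28.1  57. ] [ 0.996 -0.092  0.001] yaw 354.69696650457627 t 30.5167 q7 -1.800327683978542 [-0.6 -1.8  6. ]
(array([-2.800e+00, -2.304e+02, -1.000e-01]), array([ 0.   , -0.001, -0.002]))
top walls [524.7 132.3 211.6 195.6  -6.9] 459
top floor [500.4 143.1 171.  133.3  82.6] 690
intray [575.6 174.   55.4  14.1  79.7]
intray [524.8  93.6  34.4  13.9  53.4]
intray [479.4 181.7  52.7  13.9  31.4]
scene walls [586.4  90.3 264.8 134.1  57.3] 322
scene floor [674.1 103.  167.4  84.4  81.9] 329
intray [483.9 178.7  48.   19.6  31.2]
intray [578.8 171.5  50.4  13.5  74.8]
intray [523.7  83.7  52.5  17.1  52.8]
```

Emit:
apply_moves:
  plan:
    - {"x": -1, "y": 0, "z": 0, "wx": 0, "wy": 0, "wz": -0.01}
    - {"x": -2, "y": 0, "z": 0, "wx": 0, "wy": 0, "wz": -0.02}
    - {"x": -3, "y": 0, "z": 0, "wx": 0, "wy": 0, "wz": -0.035}
    - {"x": -3, "y": 0, "z": 0, "wx": 0, "wy": 0, "wz": -0.05}
    - {"x": -3, "y": 0, "z": 0, "wx": 0, "wy": 0, "wz": -0.05}

```text
time: 31.03
tcp_pos: [0.5037, -0.0276, 0.057]
eef_rot: [-3.14, 0.066, -0.006]
contact_force: [4.3, -2.1, 2.4]
grip_width: 0.0102
finger_force: 31.8
```

```bash
cat > tr.py <<'E'
from h import *
from workcell import imaging
c=imaging.camera("top");P,H=cloud(c)
m=(P[...,2]>.014)&(P[...,2]<.03)&(P[...,0]>.36)&(P[...,0]<.72)&(P[...,1]>-.05)&(P[...,1]<.25)&(H[...,1]<60)
print("walls",rect(max(blobs(P,m,100),key=len)))
for b in blobs(P,mask(P,H,(100,130),z=(.06,.085))&(P[...,0]<.7)&(P[...,1]>-.2),10): print("intray",rect(b))
E
python3 tr.py; python3 d.py 523.9 201.6 57 -5.2
```

```text
walls [486.3 137.4 196.7 135.6  82.8]
intray [575.1 173.2  53.2  13.6  78.6]
intray [523.2  93.5  36.2  13.5  53. ]
intray [478.5 182.3  54.4  14.5  31.1]
[503.7 -27.7  57. ] [ 0.999 -0.042  0.004] yaw 357.57541486616253 t 31.0833 q7 -1.7486094515371626 [ 3.7 -2.   3.1]
(array([ 1.050e+01, -2.299e+02,  1.000e-01]), array([-0.001, -0.004,  0.048]))
```

The tray's yaw slips in the narrow pinch. Gripping the bar end-to-end (80 mm) will give firm yaw control, so I'll regrip that way.

Emit:
apply_moves:
  plan:
    - {"x": 0, "y": 0, "z": 0, "wx": 0, "wy": 0, "wz": 0}
    - {"x": 0, "y": 0, "z": 0, "wx": 0, "wy": 0, "wz": 0}
    - {"x": 0, "y": 0, "z": 0, "wx": 0, "wy": 0, "wz": 0}
    - {"x": 0, "y": 0, "z": -10, "wx": 0, "wy": 0, "wz": 0}
    - {"x": 0, "y": 0, "z": -40, "wx": 0, "wy": 0, "wz": 0}
  jaw: 1

```text
time: 31.5
tcp_pos: [0.4975, -0.0267, 0.0931]
eef_rot: [-3.139, 0.063, 0.016]
contact_force: [-0.0, -0.5, 0.3]
grip_width: 0.0357
finger_force: 0.0
```

Emit:
apply_moves:
  plan:
    - {"x": 0, "y": 0, "z": -20, "wx": 0, "wy": 0, "wz": -0.12}
    - {"x": 0, "y": 0, "z": -40, "wx": 0, "wy": 0, "wz": -0.24}
    - {"x": 0, "y": 0, "z": -50, "wx": 0, "wy": 0, "wz": -0.36}
    - {"x": 0, "y": 0, "z": -50, "wx": 0, "wy": 0, "wz": -0.48}
    - {"x": 0, "y": 0, "z": -50, "wx": 0, "wy": 0, "wz": -0.6}

```text
time: 31.92
tcp_pos: [0.502, -0.027, 0.1477]
eef_rot: [3.016, 0.876, 0.001]
contact_force: [-0.7, -0.1, -0.5]
grip_width: 0.0692
finger_force: 0.0
```

Emit:
apply_moves:
  plan:
    - {"x": 0, "y": 0, "z": 0, "wx": 0, "wy": 0, "wz": -0.12}
    - {"x": 0, "y": 0, "z": 0, "wx": 0, "wy": 0, "wz": -0.24}
    - {"x": 0, "y": 0, "z": 0, "wx": 0, "wy": 0, "wz": -0.36}
    - {"x": 0, "y": 0, "z": 0, "wx": 0, "wy": 0, "wz": -0.48}
    - {"x": 0, "y": 0, "z": 0, "wx": 0, "wy": 0, "wz": -0.6}

```text
time: 32.33
tcp_pos: [0.5012, -0.0269, 0.1466]
eef_rot: [-2.622, -1.729, 0.001]
contact_force: [0.6, 0.6, -0.3]
grip_width: 0.0867
finger_force: 0.0
```

Emit:
apply_moves:
  plan:
    - {"x": 0, "y": 0, "z": 0, "wx": 0, "wy": 0, "wz": -0.12}
    - {"x": 0, "y": 0, "z": 0, "wx": 0, "wy": 0, "wz": -0.24}
    - {"x": 0, "y": 0, "z": 0, "wx": 0, "wy": 0, "wz": -0.296}
    - {"x": 0, "y": 0, "z": 0, "wx": 0, "wy": 0, "wz": -0.296}
    - {"x": 0, "y": 0, "z": 0, "wx": 0, "wy": 0, "wz": -0.296}

```text
time: 32.75
tcp_pos: [0.5015, -0.0271, 0.1466]
eef_rot: [-2.347, -2.087, 0.001]
contact_force: [0.0, -1.1, -0.9]
grip_width: 0.0872
finger_force: 0.0
```

```bash
python3 tr.py; python3 sc.py; python3 d.py 504 -27.7 57 83.3
cat >> tr.py <<'E'
c=imaging.camera("wrist");P,H=cloud(c)
m=(P[...,2]>.016)&(P[...,2]<.03)&(P[...,0]>.36)&(P[...,0]<.72)&(P[...,1]>-.05)&(P[...,1]<.25)&(H[...,1]<60)
for b in blobs(P,m,400): print("wrist walls",rect(b),len(b))
m=(P[...,2]>.115)&(P[...,2]<.165)&(P[...,0]>.36)&(P[...,0]<.72)&(P[...,1]>.25)&(P[...,1]<.35)
for b in blobs(P,m,400): print("cab face",rect(b),len(b))
m=(P[...,2]>.085)&(P[...,2]<.105)&(P[...,0]>.36)&(P[...,0]<.72)&(P[...,1]>.2)&(P[...,1]<.35)
for b in blobs(P,m,400): print("cab slab",rect(b),len(b))
cv2.imwrite("pics/tr.png",c["image"][...,::-1])
E
python3 tr.py
```

```text
walls [524.9 142.  211.5 177.4  -7.1]
intray [575.3 173.   52.7  14.5  78.7]
intray [518.5  87.3  52.   14.1  53. ]
intray [478.3 182.1  55.2  13.8  29.9]
scene handle [505.7 -31.3  77.9  14.8  -2.6] 91
wrist handle [503.8 -27.1  78.5   9.5  -7.3] 1107
[501.7 -27.3 146.5] [ 0.116  0.993 -0.   ] yaw 83.31540209290824 t 32.95 q7 -0.18898960102713797 [ 0.3 -0.4 -0.4]
(array([-0.2,  2.3, 89.5]), array([-0.,  0.,  0.]))
walls [496.1 146.  177.3 153.6  82.9]
intray [574.9 173.3  53.1  14.1  78.5]
intray [518.5  87.3  52.9  13.5  53.3]
intray [479.1 182.6  55.9  13.9  30.7]
wrist walls [515.9  62.2 211.5 190.5  -6.9] 5150
```

View pics/tr.png

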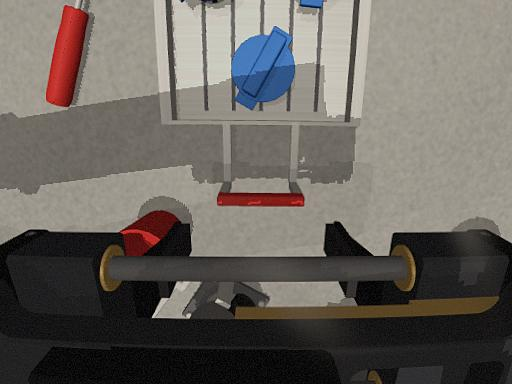

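The picture shows the bar (217–304, row 200) under the fully open fingers and the tray beyond, slightly turned. Descend over its ends.

Emit:
apply_moves:
  plan:
    - {"x": 0, "y": 2.3, "z": 20, "wx": 0, "wy": 0, "wz": 0.008}
    - {"x": 0, "y": 2.3, "z": 45, "wx": 0, "wy": 0, "wz": 0.008}
    - {"x": 0, "y": 2.3, "z": 62, "wx": 0, "wy": 0, "wz": 0.008}
    - {"x": 0, "y": 2.3, "z": 67, "wx": 0, "wy": 0, "wz": 0.008}
    - {"x": 0, "y": 2.3, "z": 67, "wx": 0, "wy": 0, "wz": 0.008}

```text
time: 33.47
tcp_pos: [0.5029, -0.0274, 0.0782]
eef_rot: [-2.353, -2.078, 0.002]
contact_force: [0.6, 0.1, 0.2]
grip_width: 0.0868
finger_force: 0.0
```

Emit:
apply_moves:
  plan:
    - {"x": 0, "y": 0, "z": 2, "wx": 0, "wy": 0, "wz": 0}
    - {"x": 0, "y": 0, "z": 4, "wx": 0, "wy": 0, "wz": 0}
    - {"x": 0, "y": 0, "z": 6, "wx": 0, "wy": 0, "wz": 0}
    - {"x": 0, "y": 0, "z": 8, "wx": 0, "wy": 0, "wz": 0}
    - {"x": 0, "y": 0, "z": 8, "wx": 0, "wy": 0, "wz": 0}

```text
time: 33.88
tcp_pos: [0.5042, -0.0277, 0.0715]
eef_rot: [2.355, 2.079, -0.0]
contact_force: [0.2, 0.8, 0.2]
grip_width: 0.0869
finger_force: 0.0
```

```bash
python3 d.py 504 -27.5 57 82.8; python3 sc.py
```

```text
[504.2 -27.7  71.5] [ 0.124  0.992 -0.   ] yaw 82.88783954324316 t 33.8833 q7 -0.2767047955882549 [0.2 0.8 0.2]
(array([ 0.2, -0.2, 14.5]), array([0.   , 0.   , 0.002]))
scene handle [503.7 -30.5  77.8  12.9  -6.9] 83
wrist handle [504.1 -27.   78.8  10.1  -6.8] 2357
```

Emit:
apply_moves:
  plan:
    - {"x": 0, "y": 0, "z": 2, "wx": 0, "wy": 0, "wz": 0}
    - {"x": 0, "y": 0, "z": 5, "wx": 0, "wy": 0, "wz": 0}
    - {"x": 0, "y": 0, "z": 9, "wx": 0, "wy": 0, "wz": 0}
    - {"x": 0, "y": 0, "z": 13, "wx": 0, "wy": 0, "wz": 0}
    - {"x": 0, "y": 0, "z": 14, "wx": 0, "wy": 0, "wz": 0}

```text
time: 34.45
tcp_pos: [0.5035, -0.0276, 0.0565]
eef_rot: [-2.354, -2.079, 0.001]
contact_force: [-0.7, 0.2, -0.0]
grip_width: 0.0874
finger_force: 0.0
```

Emit:
apply_moves:
  plan:
    - {"x": 0, "y": 0, "z": 0, "wx": 0, "wy": 0, "wz": 0}
    - {"x": 0, "y": 0, "z": 0, "wx": 0, "wy": 0, "wz": 0}
    - {"x": 0, "y": 0, "z": 0, "wx": 0, "wy": 0, "wz": 0}
    - {"x": 0, "y": 0, "z": 0, "wx": 0, "wy": 0, "wz": 0}
  jaw: -1

```text
time: 34.78
tcp_pos: [0.5041, -0.0276, 0.0573]
eef_rot: [-2.355, -2.079, -0.0]
contact_force: [0.5, -0.1, -2.5]
grip_width: 0.0793
finger_force: 30.0
```

```bash
python3 tr.py | grep -v intray; python3 d.py 503.1 -27.5 57 84.8 523.9 201.6 57 84.8
```

```text
walls [523.5 133.3 211.3 196.2  -7.2]
wrist walls [513.5  47.3 212.2 159.3  -7.2] 8782
[504.  -27.6  57.3] [0.124 0.992 0.   ] yaw 82.89092781898734 t 34.8833 q7 -0.29306127045619645 [ 0.4  0.7 -3. ]
(array([-0. , -0.9,  0.3]), array([-0.   , -0.   , -0.033]))
(array([229.9,  -8.6,   0.3]), array([-0.   , -0.   , -0.033]))
```

Emit:
apply_moves:
  plan:
    - {"x": 0, "y": 0, "z": 0, "wx": 0, "wy": 0, "wz": -0.01}
    - {"x": 0, "y": -0.5, "z": 0, "wx": 0, "wy": 0, "wz": -0.02}
    - {"x": 0, "y": -1, "z": 0, "wx": 0, "wy": 0, "wz": -0.033}
    - {"x": 0, "y": -1, "z": 0, "wx": 0, "wy": 0, "wz": -0.035}
    - {"x": 0, "y": -1, "z": 0, "wx": 0, "wy": 0, "wz": -0.035}

```text
time: 35.3
tcp_pos: [0.5033, -0.0277, 0.0575]
eef_rot: [2.318, 2.12, 0.0]
contact_force: [3.2, -0.5, -2.3]
grip_width: 0.0794
finger_force: 30.1
```

```bash
python3 tr.py ; python3 d.py 523.9 201.6 57 84.8
```

```text
walls [517.3 133.1 211.2 195.6  -5.6]
intray [567.4 175.2  54.1  15.   81.4]
intray [513.3  87.3  52.6  13.7  55.2]
intray [470.6 181.3  54.   14.4  33. ]
wrist walls [510.3  47.6 211.3 159.5  -5.3] 8815
[503.2 -27.7  57.5] [ 0.089  0.996 -0.   ] yaw 84.88549954471524 t 35.4 q7 -0.25854897901473317 [ 2.6  0.7 -2. ]
(array([2.302e+02, 1.000e-01, 4.000e-01]), array([0.   , 0.   , 0.001]))
```

Tray is aligned with the cabinet axis. Slide in.

Emit:
apply_moves:
  plan:
    - {"x": 6, "y": 0, "z": 0, "wx": 0, "wy": 0, "wz": 0}
    - {"x": 14, "y": 0, "z": 0, "wx": 0, "wy": 0, "wz": 0}
    - {"x": 24, "y": 0, "z": 0, "wx": 0, "wy": 0, "wz": 0}
    - {"x": 34, "y": 0, "z": 0, "wx": 0, "wy": 0, "wz": 0}
    - {"x": 44, "y": 0, "z": 0, "wx": 0, "wy": 0, "wz": 0}

```text
time: 35.82
tcp_pos: [0.5066, 0.0173, 0.0573]
eef_rot: [2.317, 2.122, -0.002]
contact_force: [0.0, -2.7, -0.9]
grip_width: 0.0796
finger_force: 30.0
```

Emit:
apply_moves:
  plan:
    - {"x": 10, "y": 0, "z": 0, "wx": 0, "wy": 0, "wz": 0}
    - {"x": 20, "y": 0, "z": 0, "wx": 0, "wy": 0, "wz": 0}
    - {"x": 30, "y": 0, "z": 0, "wx": 0, "wy": 0, "wz": 0}
    - {"x": 40, "y": 0, "z": 0, "wx": 0, "wy": 0, "wz": 0}
    - {"x": 46, "y": 0, "z": 0, "wx": 0, "wy": 0, "wz": 0}

```text
time: 36.23
tcp_pos: [0.5109, 0.0641, 0.0574]
eef_rot: [-2.316, -2.122, -0.0]
contact_force: [-0.0, -3.5, -1.5]
grip_width: 0.0793
finger_force: 30.0
```

```bash
python3 tr.py ; python3 sc.py; python3 d.py 523.9 201.6 57 84.8; python3 -c "
from workcell import bot;s=bot.get_state();print(s['grip_width'],s['torque'])"
```

```text
walls [421.6 193.2 113.   21.  -88.8]
intray [571.5 254.5  26.5  13.1  80.4]
intray [521.2 179.8  53.9  14.1  55.8]
intray [472.  269.8  40.7  14.6  33.5]
wrist walls [518.1 140.4 212.  159.6  -4.8] 8819
scene handle [508.1  60.3  75.5  15.   -6.8] 77
wrist handle [510.3  63.9  79.8  12.4  -5.6] 2814
[510.9  63.9  57.3] [0.088 0.996 0.002] yaw 84.97552617286158 t 36.4833 q7 -0.4626017128791041 [-0.8  2.4 -2.4]
(array([138.3,   0.9,   0.6]), array([-0.   , -0.002,  0.003]))
0.07956591248603251 [ 0.54185941 -0.13259134  0.07028998]
```

Emit:
apply_moves:
  plan:
    - {"x": 8, "y": 0, "z": 0, "wx": 0, "wy": 0, "wz": 0}
    - {"x": 18, "y": 0, "z": 0, "wx": 0, "wy": 0, "wz": 0}
    - {"x": 28, "y": 0, "z": 0, "wx": 0, "wy": 0, "wz": 0}
    - {"x": 38, "y": 0, "z": 0, "wx": 0, "wy": 0, "wz": 0}
    - {"x": 48, "y": 0, "z": 0, "wx": 0, "wy": 0, "wz": 0}

```text
time: 36.9
tcp_pos: [0.5155, 0.1097, 0.0574]
eef_rot: [2.319, 2.119, -0.002]
contact_force: [-0.8, -3.6, -1.3]
grip_width: 0.0802
finger_force: 30.0
```

Emit:
apply_moves:
  plan:
    - {"x": 10, "y": 0, "z": 0, "wx": 0, "wy": 0, "wz": 0}
    - {"x": 20, "y": 0, "z": 0, "wx": 0, "wy": 0, "wz": 0}
    - {"x": 30, "y": 0, "z": 0, "wx": 0, "wy": 0, "wz": 0}
    - {"x": 40, "y": 0, "z": 0, "wx": 0, "wy": 0, "wz": 0}
    - {"x": 48, "y": 0, "z": 0, "wx": 0, "wy": 0, "wz": 0}

```text
time: 37.32
tcp_pos: [0.5195, 0.1593, 0.0574]
eef_rot: [-2.317, -2.121, -0.0]
contact_force: [0.1, -3.0, -0.8]
grip_width: 0.0795
finger_force: 30.0
```

Emit:
apply_moves:
  plan:
    - {"x": 6, "y": 0, "z": 0, "wx": 0, "wy": 0, "wz": 0}
    - {"x": 12, "y": 0, "z": 0, "wx": 0, "wy": 0, "wz": 0}
    - {"x": 18, "y": 0, "z": 0, "wx": 0, "wy": 0, "wz": 0}
    - {"x": 24, "y": 0, "z": 0, "wx": 0, "wy": 0, "wz": 0}
    - {"x": 30, "y": 0, "z": 0, "wx": 0, "wy": 0, "wz": 0}

```text
time: 37.73
tcp_pos: [0.5223, 0.1879, 0.0573]
eef_rot: [2.319, 2.12, -0.001]
contact_force: [-0.6, -3.9, -1.3]
grip_width: 0.0798
finger_force: 30.0
```

```bash
python3 sc.py; python3 d.py 523.9 201.6 57 84.8; python3 -c "
from workcell import bot;s=bot.get_state();print(s['grip_width'],s['torque'])"
```

```text
scene handle [521.8 184.7  72.7  16.7  -8.1] 46
wrist handle [522.  189.6  80.   11.9  -5.2] 2800
[522.4 189.9  57.6] [0.088 0.996 0.003] yaw 84.93994301457013 t 37.8833 q7 -0.7441235115814331 [ 0.2  2.4 -3.4]
(array([11.8,  0.5,  0.6]), array([ 0.   , -0.003,  0.002]))
0.07952248845161307 [ 0.30504016 -0.11234976 -0.14563264]
```

Now creep to the stop.

Emit:
apply_moves:
  plan:
    - {"x": 3, "y": 0, "z": 0, "wx": 0, "wy": 0, "wz": 0}
    - {"x": 6, "y": 0, "z": 0, "wx": 0, "wy": 0, "wz": 0}
    - {"x": 8, "y": 0, "z": 0, "wx": 0, "wy": 0, "wz": 0}
    - {"x": 10, "y": 0, "z": 0, "wx": 0, "wy": 0, "wz": 0}
    - {"x": 11, "y": 0, "z": 0, "wx": 0, "wy": 0, "wz": 0}

```text
time: 38.3
tcp_pos: [0.5233, 0.1986, 0.0574]
eef_rot: [2.318, 2.12, -0.0]
contact_force: [-1.3, -3.2, -1.4]
grip_width: 0.0796
finger_force: 30.0
```

Emit:
apply_moves:
  plan:
    - {"x": 1, "y": 0, "z": 0, "wx": 0, "wy": 0, "wz": 0}
    - {"x": 2, "y": 0, "z": 0, "wx": 0, "wy": 0, "wz": 0}
    - {"x": 2, "y": 0, "z": 0, "wx": 0, "wy": 0, "wz": 0}

```text
time: 38.55
tcp_pos: [0.5235, 0.2008, 0.0574]
eef_rot: [-2.318, -2.12, -0.0]
contact_force: [-0.0, -3.3, -2.2]
grip_width: 0.0801
finger_force: 30.0
```

Emit:
apply_moves:
  plan:
    - {"x": 1, "y": 0, "z": 0, "wx": 0, "wy": 0, "wz": 0}
    - {"x": 1.5, "y": 0, "z": 0, "wx": 0, "wy": 0, "wz": 0}
    - {"x": 1.5, "y": 0, "z": 0, "wx": 0, "wy": 0, "wz": 0}

```text
time: 38.8
tcp_pos: [0.5236, 0.2022, 0.0574]
eef_rot: [-2.318, -2.12, -0.0]
contact_force: [1.2, -2.6, -1.5]
grip_width: 0.0797
finger_force: 30.0
```

Emit:
apply_moves:
  plan:
    - {"x": 1, "y": 0, "z": 0, "wx": 0, "wy": 0, "wz": 0}
    - {"x": 2, "y": 0, "z": 0, "wx": 0, "wy": 0, "wz": 0}
    - {"x": 2, "y": 0, "z": 0, "wx": 0, "wy": 0, "wz": 0}

```text
time: 39.05
tcp_pos: [0.5238, 0.2044, 0.0574]
eef_rot: [-2.318, -2.12, -0.0]
contact_force: [-0.6, -3.4, -1.6]
grip_width: 0.0796
finger_force: 30.0
```

Emit:
apply_moves:
  plan:
    - {"x": 1, "y": 0, "z": 0, "wx": 0, "wy": 0, "wz": 0}
    - {"x": 1.5, "y": 0, "z": 0, "wx": 0, "wy": 0, "wz": 0}
    - {"x": 1.5, "y": 0, "z": 0, "wx": 0, "wy": 0, "wz": 0}

```text
time: 39.3
tcp_pos: [0.5239, 0.2058, 0.0574]
eef_rot: [-2.318, -2.121, -0.0]
contact_force: [0.2, -3.5, -1.8]
grip_width: 0.0794
finger_force: 30.0
```

```bash
python3 sc.py; python3 tr.py|grep cab; python3 d.py 523.9 201.6 57 84.8
```

```text
scene handle [519.3 203.3  71.2  15.1  -6.5] 34
wrist handle [523.7 205.8  80.   13.9  -7.8] 2791
[523.9 205.8  57.4] [0.089 0.996 0.   ] yaw 84.90737018451341 t 39.5 q7 -0.7802999267320476 [-1.2 -3.4 -2.3]
(array([-4.2,  0.4,  0.4]), array([-0.   , -0.   ,  0.002]))Traceback (most recent call last):
  File "tr.py", line 5, in <module>
    print("walls",rect(max(blobs(P,m,100),key=len)))
                       ~~~^^^^^^^^^^^^^^^^^^^^^^^^
ValueError: max() iterable argument is empty
```

View pics/tr.png

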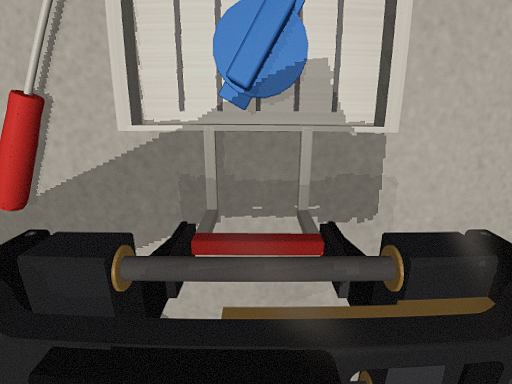

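Emit:
apply_moves:
  plan:
    - {"x": 1, "y": 0, "z": 0, "wx": 0, "wy": 0, "wz": 0}
    - {"x": 2, "y": 0, "z": 0, "wx": 0, "wy": 0, "wz": 0}
    - {"x": 2, "y": 0, "z": 0, "wx": 0, "wy": 0, "wz": 0}

```text
time: 39.75
tcp_pos: [0.5242, 0.2061, 0.0573]
eef_rot: [2.317, 2.119, -0.003]
contact_force: [-2.2, -5.9, -0.4]
grip_width: 0.0795
finger_force: 30.0
```

Emit:
apply_moves:
  plan:
    - {"x": 1, "y": 0, "z": 0, "wx": 0, "wy": 0, "wz": 0}
    - {"x": 1.5, "y": 0, "z": 0, "wx": 0, "wy": 0, "wz": 0}
    - {"x": 1.5, "y": 0, "z": 0, "wx": 0, "wy": 0, "wz": 0}

```text
time: 40.0
tcp_pos: [0.5243, 0.2061, 0.0573]
eef_rot: [2.316, 2.118, -0.006]
contact_force: [-1.2, -8.5, 2.5]
grip_width: 0.0796
finger_force: 30.0
```

Run:
```python
from h import *
from workcell import imaging,bot
s=bot.get_state();print(s["tcp_pos"],s["contact_force"])
t=np.radians(84.8);e=np.array([np.cos(t),np.sin(t)])
for n in ("top","wrist","scene"):
    c=imaging.camera(n);P,H=cloud(c)
    a=P[...,:2]@e*1000
    L=P[...,0]*np.sin(t)-P[...,1]*np.cos(t)   # lateral
    near=(L>.40)&(L<.60)&(H[...,1]<60)
    for nm,z0,z1 in(("wall z10-24",.010,.022),("wall top",.0215,.027),("slabface .088-.096",.089,.096),("upface",.11,.17)):
        v=a[near&(P[...,2]>z0)&(P[...,2]<z1)&(a>230)&(a<400)]
        if len(v)>20: print(n,nm,len(v),np.percentile(v,[2,10,50,90]).round(1))
    cv2.imwrite(f"pics/{n}_in.png",c["image"][...,::-1])
```

```text
[0.52426186 0.2061352  0.0572971 ] [-1.20845451 -8.5094789   2.50243671]
top slabface .088-.096 57 [251.8 320.5 337.7 352. ]
top upface 180 [241.5 246.7 347.  350.1]
wrist wall z10-24 46 [249.3 251.  277.9 302.2]
wrist wall top 1511 [256.4 260.8 283.3 303.9]
wrist slabface .088-.096 157 [253.9 256.4 263.1 316.9]
wrist upface 36905 [244.4 276.4 290.5 351.7]
scene wall z10-24 129 [248.7 273.3 316.6 364.1]
scene wall top 62 [246.9 261.1 314.1 354.1]
scene slabface .088-.096 75 [240.1 246.1 325.7 349.6]
scene upface 488 [233.3 250.  345.8 350.6]
```

The force rises while the position stays at 206.1 mm, so the tray is against its stop. One firmer push, then release.

Emit:
apply_moves:
  plan:
    - {"x": 1.5, "y": 0, "z": 0, "wx": 0, "wy": 0, "wz": 0}
    - {"x": 3, "y": 0, "z": 0, "wx": 0, "wy": 0, "wz": 0}
    - {"x": 3, "y": 0, "z": 0, "wx": 0, "wy": 0, "wz": 0}

```text
time: 40.4
tcp_pos: [0.5245, 0.2062, 0.0573]
eef_rot: [2.314, 2.116, -0.013]
contact_force: [-3.9, -14.6, 5.8]
grip_width: 0.0793
finger_force: 30.0
```

Emit:
apply_moves:
  plan:
    - {"x": 0, "y": 0, "z": 0, "wx": 0, "wy": 0, "wz": 0}
    - {"x": -3, "y": 0, "z": 0, "wx": 0, "wy": 0, "wz": 0}
    - {"x": -5, "y": 0, "z": 0, "wx": 0, "wy": 0, "wz": 0}
  jaw: 1

```text
time: 40.65
tcp_pos: [0.5244, 0.2088, 0.0581]
eef_rot: [-2.316, -2.121, -0.004]
contact_force: [0.4, -0.2, -0.1]
grip_width: 0.0856
finger_force: 0.0
```

Emit:
apply_moves:
  plan:
    - {"x": 0, "y": 0, "z": -15, "wx": 0, "wy": 0, "wz": 0}
    - {"x": 0, "y": 0, "z": -50, "wx": 0, "wy": 0, "wz": 0}
    - {"x": 0, "y": 0, "z": -90, "wx": 0, "wy": 0, "wz": 0}
    - {"x": 0, "y": 0, "z": -130, "wx": 0, "wy": 0, "wz": 0}
    - {"x": 0, "y": 0, "z": -170, "wx": 0, "wy": 0, "wz": 0}

```text
time: 41.07
tcp_pos: [0.5236, 0.2085, 0.2296]
eef_rot: [-2.316, -2.122, -0.003]
contact_force: [0.4, -0.5, 0.0]
grip_width: 0.087
finger_force: 0.0
```

Emit:
apply_moves:
  plan:
    - {"x": 0, "y": 0, "z": 0, "wx": 0, "wy": 0, "wz": 0}
    - {"x": 0, "y": 0, "z": 0, "wx": 0, "wy": 0, "wz": 0}
    - {"x": 0, "y": 0, "z": 0, "wx": 0, "wy": 0, "wz": 0}
  jaw: -1

```text
time: 41.32
tcp_pos: [0.5239, 0.2077, 0.2273]
eef_rot: [2.317, 2.121, 0.001]
contact_force: [0.8, -0.5, 0.0]
grip_width: 0.0742
finger_force: 0.0
```

```bash
python3 sc.py; python3 d.py 461.5 347.5 227 84.8; python3 w.py 10
python3 - <<'E'
from h import *
from workcell import imaging
for n in("top","scene","wrist"):
    c=imaging.camera(n);P,H=cloud(c)
    for b in blobs(P,mask(P,H,(50,80),z=(.185,.22))&(P[...,1]>.3),20): print(n,"green",rect(b),np.median(b,0).round(4))
    if n=="wrist":
        t=np.radians(84.8);a=P[...,0]*np.cos(t)+P[...,1]*np.sin(t)
        for u in (200,256,300): print([(v,*np.round([a[v,u]*1000,P[v,u,2]*1000]).astype(int).tolist()) for v in range(0,220,12)])
E
```

```text
scene handle [525.7 200.9  77.9  14.2  -4.4] 39
top handle [528.9 205.   65.1  10.5  -5.5] 69
wrist handle [524.3 206.3  78.6  10.   -5.6] 623
[523.2 206.9 225.8] [ 0.088  0.996 -0.001] yaw 84.9280947659808 t 41.4667 q7 -0.6666443974290138 [-1.  -0.5  0.2]
(array([134.6, -73.9,  -1.1]), array([-0.002,  0.001,  0.002]))
[0.5232 0.2069 0.2258] [-2.316 -2.12   0.003] 41.4667 0.06277480212746804 [ 0.41  0.24 -0.96  1.63  0.2   1.38 -0.67]
top green [462.5 348.7  32.3  27.4  24.5] [0.4613 0.3474 0.2011]
wrist green [459.4 348.5  34.3  27.5  -6.1] [0.463  0.3481 0.2031]
[(0, 408, 182), (12, 401, 181), (24, 393, 182), (36, 385, 181), (48, 377, 180), (60, 369, 181), (72, 360, 181), (84, 352, 176), (96, 347, 99), (108, 335, 99), (120, 323, 98), (132, 303, -1), (144, 286, 1), (156, 269, 1), (168, 251, 1), (180, 233, 3), (192, 214, 2), (204, 195, 1), (216, 175, 0)]
[(0, 408, 183), (12, 400, 181), (24, 392, 182), (36, 384, 182), (48, 377, 181), (60, 368, 181), (72, 360, 181), (84, 352, 175), (96, 347, 100), (108, 335, 99), (120, 323, 99), (132, 303, 1), (144, 286, 1), (156, 269, 1), (168, 251, 3), (180, 253, 84), (192, 215, 2), (204, 195, 2), (216, 176, 2)]
[(0, 408, 181), (12, 400, 183), (24, 393, 181), (36, 385, 180), (48, 377, 181), (60, 369, 180), (72, 360, 181), (84, 352, 176), (96, 347, 99), (108, 335, 100), (120, 323, 99), (132, 303, 1), (144, 286, 2), (156, 269, 0), (168, 251, 0), (180, 233, 1), (192, 214, 0), (204, 196, 3), (216, 176, 3)]
```

View pics/w10.png

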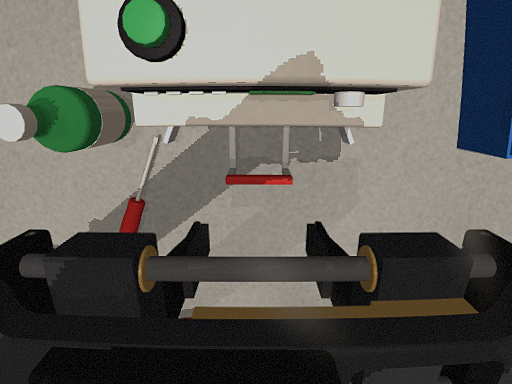

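The tray is in, with its handle at pixel (258,180), the front flush, and the button at (145,22). Next, the button with the fingers shut.

Emit:
apply_moves:
  plan:
    - {"x": 30, "y": -16, "z": 0, "wx": 0, "wy": 0, "wz": 0}
    - {"x": 60, "y": -33, "z": 0, "wx": 0, "wy": 0, "wz": 0}
    - {"x": 90, "y": -49, "z": 0, "wx": 0, "wy": 0, "wz": 0}
    - {"x": 120, "y": -66, "z": 0, "wx": 0, "wy": 0, "wz": 0}
    - {"x": 135, "y": -74, "z": 0, "wx": 0, "wy": 0, "wz": 0}
  jaw: -1

```text
time: 42.08
tcp_pos: [0.4589, 0.3527, 0.2275]
eef_rot: [-2.31, -2.125, -0.001]
contact_force: [-0.4, -0.2, 0.3]
grip_width: 0.0138
finger_force: 0.0
```

Emit:
apply_moves:
  plan:
    - {"x": 0, "y": 0, "z": 0, "wx": 0, "wy": 0, "wz": 0}
    - {"x": 0, "y": 0, "z": 0, "wx": 0, "wy": 0, "wz": 0}
    - {"x": 0, "y": 0, "z": 10, "wx": 0, "wy": 0, "wz": 0}
    - {"x": 0, "y": 0, "z": 20, "wx": 0, "wy": 0, "wz": 0}
    - {"x": 0, "y": 0, "z": 20, "wx": 0, "wy": 0, "wz": 0}

```text
time: 42.5
tcp_pos: [0.4624, 0.3452, 0.2043]
eef_rot: [2.321, 2.117, -0.007]
contact_force: [0.1, -1.2, -1.1]
grip_width: 0.0006
finger_force: 0.0
```

Emit:
apply_moves:
  plan:
    - {"x": 0, "y": 0, "z": 0, "wx": 0, "wy": 0, "wz": 0}
    - {"x": 0, "y": 0, "z": 0, "wx": 0, "wy": 0, "wz": 0}
    - {"x": 0, "y": 0, "z": 0, "wx": 0, "wy": 0, "wz": 0}

```text
time: 42.75
tcp_pos: [0.4627, 0.3478, 0.2076]
eef_rot: [2.319, 2.119, 0.0]
contact_force: [0.1, 0.3, -0.7]
grip_width: 0.0002
finger_force: 0.0
```

```bash
python3 d.py 461.5 348 194 84.8
```

```text
[462.7 347.8 207.6] [0.09  0.996 0.   ] yaw 84.85224914917566 t 42.75 q7 -0.985342745545103 [ 0.1  0.3 -0.7]
(array([ 0.1, -1.3, 13.6]), array([ 0.   , -0.   ,  0.001]))
```

Emit:
apply_moves:
  plan:
    - {"x": 0, "y": -1, "z": 6, "wx": 0, "wy": 0, "wz": 0}
    - {"x": 0, "y": -1, "z": 12, "wx": 0, "wy": 0, "wz": 0}
    - {"x": 0, "y": -1, "z": 15, "wx": 0, "wy": 0, "wz": 0}
    - {"x": 0, "y": -1, "z": 17, "wx": 0, "wy": 0, "wz": 0}
    - {"x": 0, "y": -1, "z": 17, "wx": 0, "wy": 0, "wz": 0}

```text
time: 43.17
tcp_pos: [0.4612, 0.3482, 0.1903]
eef_rot: [2.318, 2.121, -0.001]
contact_force: [0.0, -0.6, 4.2]
grip_width: 0.0004
finger_force: 1.7
```

Emit:
apply_moves:
  plan:
    - {"x": 0, "y": 0, "z": 1, "wx": 0, "wy": 0, "wz": 0}
    - {"x": 0, "y": 0, "z": 2, "wx": 0, "wy": 0, "wz": 0}
    - {"x": 0, "y": 0, "z": 2, "wx": 0, "wy": 0, "wz": 0}

```text
time: 43.42
tcp_pos: [0.4612, 0.3482, 0.1886]
eef_rot: [2.318, 2.121, -0.0]
contact_force: [-1.4, -0.5, 3.7]
grip_width: 0.0005
finger_force: 2.2
```

Emit:
apply_moves:
  plan:
    - {"x": 0, "y": 0, "z": 1, "wx": 0, "wy": 0, "wz": 0}
    - {"x": 0, "y": 0, "z": 2, "wx": 0, "wy": 0, "wz": 0}
    - {"x": 0, "y": 0, "z": 2, "wx": 0, "wy": 0, "wz": 0}

```text
time: 43.67
tcp_pos: [0.4612, 0.3482, 0.1878]
eef_rot: [2.317, 2.12, -0.0]
contact_force: [-2.5, -2.9, 11.5]
grip_width: 0.0003
finger_force: 5.6
```

Emit:
apply_moves:
  plan:
    - {"x": 0, "y": 0, "z": 1, "wx": 0, "wy": 0, "wz": 0}
    - {"x": 0, "y": 0, "z": 1.5, "wx": 0, "wy": 0, "wz": 0}
    - {"x": 0, "y": 0, "z": 1.5, "wx": 0, "wy": 0, "wz": 0}

```text
time: 43.92
tcp_pos: [0.4613, 0.3483, 0.1876]
eef_rot: [2.317, 2.119, 0.0]
contact_force: [-5.4, -5.1, 18.7]
grip_width: 0.0009
finger_force: 9.3
```

Emit:
apply_moves:
  plan:
    - {"x": 0, "y": 0, "z": -10, "wx": 0, "wy": 0, "wz": 0}
    - {"x": 0, "y": 0, "z": -30, "wx": 0, "wy": 0, "wz": 0}
    - {"x": 0, "y": 0, "z": -60, "wx": 0, "wy": 0, "wz": 0}
    - {"x": 0, "y": 0, "z": -80, "wx": 0, "wy": 0, "wz": 0}
    - {"x": 0, "y": 0, "z": -80, "wx": 0, "wy": 0, "wz": 0}

```text
time: 44.33
tcp_pos: [0.4629, 0.3501, 0.2689]
eef_rot: [2.318, 2.12, 0.011]
contact_force: [-0.4, -0.2, 0.9]
grip_width: 0.0
finger_force: 0.0
```

Emit:
apply_moves:
  plan:
    - {"x": -40, "y": 0, "z": 0, "wx": 0, "wy": 0, "wz": 0}
    - {"x": -80, "y": 0, "z": 0, "wx": 0, "wy": 0, "wz": 0}
    - {"x": -120, "y": 0, "z": 0, "wx": 0, "wy": 0, "wz": 0}
    - {"x": -150, "y": 0, "z": 0, "wx": 0, "wy": 0, "wz": 0}
    - {"x": -150, "y": 0, "z": 0, "wx": 0, "wy": 0, "wz": 0}

```text
time: 44.75
tcp_pos: [0.4489, 0.1907, 0.2637]
eef_rot: [2.327, 2.105, -0.006]
contact_force: [0.9, 0.4, 0.4]
grip_width: 0.0005
finger_force: 0.0
```

Emit:
apply_moves:
  plan:
    - {"x": 0, "y": 0, "z": 0, "wx": 0, "wy": 0, "wz": 0}
    - {"x": 0, "y": 0, "z": 0, "wx": 0, "wy": 0, "wz": 0}
    - {"x": 0, "y": 0, "z": 0, "wx": 0, "wy": 0, "wz": 0}

```text
time: 45.0
tcp_pos: [0.4477, 0.2004, 0.2646]
eef_rot: [-2.315, -2.123, -0.001]
contact_force: [0.1, 0.1, 0.0]
grip_width: 0.0001
finger_force: 0.0
```

```bash
python3 sc.py
python3 - <<'E'
from h import *
from workcell import imaging
for n in("top","scene","wrist"):
    c=imaging.camera(n);P,H=cloud(c)
    for b in blobs(P,mask(P,H,(50,80),z=(.185,.22))&(P[...,1]>.3),20): print(n,"green",rect(b),np.median(b,0).round(4))
    if n=="scene": cv2.imwrite("pics/end.png",cv2.resize(c["image"][30:290,100:400][...,::-1],None,fx=2.3,fy=2.3,interpolation=cv2.INTER_CUBIC))
E
```

```text
scene handle [522.6 201.   79.9  14.8  -9. ] 33
top handle [523.1 205.3  76.   10.6  -5.1] 82
wrist handle [523.9 206.4  78.8   9.5  -5.1] 509
wrist green [461.6 347.8  29.5  26.8   2.7] [0.4611 0.3477 0.2031]
```

View pics/end.png

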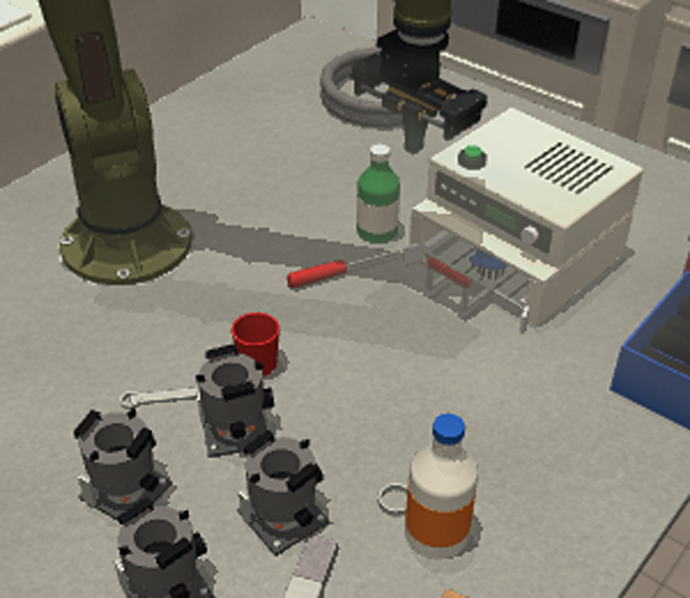

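The scene shows all four pumps empty, the tray home in the cabinet with a filter visible upright inside (490,263), the button back out, and the bystanders where they were. The gripper is clear.

```bash
python3 -c "
from workcell import finish_job;print(finish_job())"
```

```text
the job is handed in; nothing more can be done
None
```

The job is handed in at about 45 s of the 210 s allowed: all three filters are in the tray (the fourth pump was already empty), the tray is pushed home against its stop, and the start button was pressed and released. The fingertips measured about 10 mm behind the reported TCP rather than the stated 14 mm ahead, so the first grasp missed and I set the depths from the measured value.

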